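Shut the tin oiler's guard and hold its run dial in the third notch

ROBOT

A 6-joint arm with a two-finger parallel gripper is mounted at the origin on the work surface. World frame = base frame: x ahead of the robot, y to its left, z up, the work surface at z = 0. Lengths are in mm, angles in rad, forces in N, time in s.
With the tool pointing down it reaches from about 350 to 725 mm from the base axis. Payload 6 kg.
Tool frame: the origin (TCP) lies on the centre line of the jaws, within the pads' length; the fingertips stand 17 mm ahead of it and the grasp point (between the pads) lies 2 mm behind it; z points along the fingers, y is the direction in which the jaws open and shut (so a half turn about z gives the same grasp; the last joint's range is limited). The gripper opens to 85 mm and grips with 20 to 120 N. Pads are 22 mm wide; open, the fingers measure 114 mm over their backs; the gripper's body (76 mm by 85 mm) begins 54 mm behind the grasp point. The pads swing forward as they close: fully open they stand 13 mm farther back than shut.
Start: joints at [-0.806, 0.04, 0.085, 0, -1.615, -0.334], TCP at [250.564, -545.152, 225.761] pointing down, gripper open.
Joint ranges: [-2.56, 2.56], [-1.29, 2.01], [-1.08, 1.49], [-3.29, 1.98], [-2.81, -0.18], [-2.99, 2.99]. Speed limits (rad/s): [2.57, 2.57, 3.01, 3.14, 3.14, 3.14].

INTERFACE

Orientations are given as a rotation vector (axis times angle).
In Python, from bench import bot, optics, hand_in gives the robot as it stands. The module is installed in compiled form; this text tells all that it offers.
- The arm moves only by the tool apply_moves, never from a script. Its argument "moves" is a list of rows, each an object with "grip": the opening, from 0 (shut) to 1 (fully open); "slide": the shift along the tool's x, y, z in units of 30 mm (1.0 is 30 mm), a list of three; "spin": the turn about the tool's z in units of 5 degrees (1.0 is 5 degrees). A call has 1 to 5 rows; each row shifts and turns the pose as measured when the row begins, along the tool's axes as they then stand; what a row does not reach is not made up. A row lasts 1/12 s, in which the tool goes at most 41.7 mm and 7.16 degrees, less where a joint would pass 70% of its speed; a pose out of reach is approached as far as the arm can. A call is refused whole if a number of a shift passes 1 or a number of a turn 1, either way. A call with a gripper value outside its range is refused whole. The fingers move at their own pace and stop on an object; "force" is the grip in N (left out, the last holds). Time passes only in rows, so rows that do not move let the fingers close. It gives the time, the measured TCP pose, the force and the opening at its end, in the units of the state.
- bot.sense(): the state, without advancing time (a new reading comes with each control period).
- optics.grab_frame(name): name is "scene" or "side" or "wrist"; returns a dict with "pixels" (384x512x3 uint8, red, green, blue), "depth" (384x512 float32, mm along the optical axis (not along the pixel's ray), 0 where there is no reading), "K" (3x3 intrinsics, pixels), "dist_coeffs" ([k1, k2, p1, p2, k3] as OpenCV has them; the pictures are not rectified), "origin" and "rotation" of the camera in the world. Camera axes: x right, y down, z forward; pixel columns grow to the right and rows downward; lengths in mm; the calibration is good to about 2 mm. A picture is of the moment at which its call begins.
- hand_in(): hands the job in, once; it reports no verdict.
The state is a dict: "time_s": time; "joints": joint angles; "joint_vel": joint speeds; "joint_efforts": joint torques, N m; "ee_pos": TCP position; "orientation": TCP orientation; "contact_force": force on the tool from outside, world axes, zero at the start; "wrist_torque": the same for the moment, N m; "grip_width": finger opening in mm.
Only numpy, scipy, OpenCV 4.12 (cv2) and the standard library are available. Lean on these libraries where they do the work, as an engineer would, in place of code of your own. Each camera call takes 0.05 s, during which the arm holds its last target.

TASK

Slide the clear guard of the tin oiler fully shut over the baking tin. Then press the crank handle of the spring-return dial on the grey control station down past the first two notches to the third, without pushing it on to the end stop, and keep holding it there: the program finishes while still holding the dial in the third notch with the guard shut. Do not work the dial while the guard is open, and leave the canister, bowl, scraper and weight where they are.

Things in the scene. Friction and masses are not known exactly. Their poses are not given: they have to be found in the camera images.
- oiler: Tin oiler, low stainless machine 340 x 180 x 105 mm (side tracks rise to 117 mm), fixed on the table; origin under its centre, z up. Housing = its -x half (towards the robot); open bay with a round baking tin = its +x half. The guard runs along its top, along its own x axis, and shuts towards +x.
- guard (a joint): How far the clear, metal-framed sliding guard (166 x 158 mm) is open, m: 0 = fully shut over the bay, 0.15 = fully open over the housing. It stays where it is left; sliding it takes 2 to 4 N.
- guard_bar (a point): Centre of the guard's handle, a straight steel bar 90 mm long (along the oiler's y), 14 x 14 mm thick, 151 mm above the table, on two end posts (each 10 mm wide, the clear gap between them is 70 mm). The guard's frame lies 38 mm below the bar's centre. The bar moves with the guard.
- station: Grey control station, fixed box 110 x 90 mm, 130 mm high, foot 150 x 120 mm; origin under its centre, z up; left or right of the oiler. The dial is on its +x face (away from the robot). Beside it on the +y side a steel arc carries three dark balls: where the crank arm points in notch 1, 2, 3, counted from the top; the square mark below is the end stop. The arc reaches 100 mm in +y.
- dial (a joint): Angle of the spring-return dial, rad: 0 = home, crank arm pointing 0.50 rad above the station's +y; grows as the handle is pressed down. Felt notches at 0.32, 0.64 and 0.96 (the third); end stop at 1.28. It always springs back to 0 when let go: the notches do not hold it. Pressing the handle takes 3 to 8 N, swelling by about 2 N just past each notch.
- dial_grip (a point): Pressing point on the axis of the crank handle, a black bar 18 mm in diameter, level along the station's x; 110 mm in +x of the station's middle; the bar reaches 25 mm further out and 33 mm back to the arm. It swings on a 70 mm radius about a level axis 110 mm above the table in the station's mid-plane: height 144 mm at home, 79 mm in notch 3; offset in +y 61 mm, then 70, then 63 mm.
- canister: Bystander: aluminium canister, 90 mm wide, 130 mm high, on the other side of the oiler from the station; origin under its centre. Leave it alone.
- bowl: Bystander: small aluminium bowl, 120 mm wide, 55 mm high, at the table's far left; origin under its centre. Leave it alone.
- scraper: Bystander: flat steel dough scraper about 115 x 130 mm, 20 mm high at its wooden grip. Leave it alone.
- weight: Bystander: brass balance weight, 48 mm wide, 64 mm high; origin under its centre. Leave it alone.

How it is judged:
By the outcome, as a careful person would: the job done as asked, in the order asked, and still so for the second after the job is handed in, while the arm keeps its last pose, push and grip.
It also fails if it takes over 40 s, if anything falls off the work surface, if the arm or the gripper's body presses on something with over 40 N, if the wrist force passes 120 N, or if a joint passes its speed limit or range.

## Working session

There is one attempt and no reset: what is moved stays moved. The work goes in short steps, Python scripts to look and compute and a tool call to move; the robot and the scene stay as the last step left them, time stands still between calls to the robot, and variables do not carry over. Pictures are saved under pics/ and viewed, and the job is handed in when it is done.

Besides the shell and the picture viewer there is one more tool, called after "Call:" as name([rows], argument=value, ...), one row to a line, values as JSON. apply_moves: Moves the arm, as the interface text tells. Its arguments: {"type":"object","properties":{"moves":{"type":"array","items":{"type":"object","properties":{"grip":{"type":"number"},"slide":{"type":"array","items":{"type":"number"}},"spin":{"type":"number"}}}},"force":{"type":"number"}},"required":["moves"]}

```bash
mkdir -p pics; ls; python3 - <<'E'
from bench import bot, optics
import cv2, numpy as np, pickle
print(bot.sense())
for n in ["scene","side","wrist"]:
    f=optics.grab_frame(n); pickle.dump(f,open(f"pics/{n}0.pkl","wb"))
    cv2.imwrite(f"pics/{n}0.png",f["pixels"][:,:,::-1]); print(n,f["K"],f["dist_coeffs"],f["origin"],f["rotation"])
E
```

```text
pics
{'time_s': 0.0, 'joints': array([-8.06303767e-01,  4.08119248e-02,  8.38167588e-02, -4.81381416e-04,
       -1.61551462e+00, -3.33665618e-01]), 'joint_vel': array([ 4.01967044e-05,  1.43961110e-04,  2.80393534e-04, -5.36028066e-04,
        3.89150706e-04, -1.68034252e-03]), 'joint_efforts': array([-1.95912035e-03, -3.68212080e+01,  3.47411120e+01,  6.93226799e+00,
       -5.41743750e-03,  1.00131588e-04]), 'ee_pos': array([ 250.49031263, -544.8334786 ,  224.77861776]), 'orientation': array([ 6.71448383e-01, -3.06850342e+00, -2.68970034e-03]), 'contact_force': array([-0.41851907,  0.02126614,  0.21211552]), 'wrist_torque': array([ 0.01151154,  0.03402994, -0.01690242]), 'grip_width': 85.3613816780719}
scene [[403.79566625   0.         262.59086648]
 [  0.         403.79566625 193.50713066]
 [  0.           0.           1.        ]] [-0.04270945  0.          0.          0.          0.        ] [1137.67260487 -518.42665099 1064.66272319] [-2.29494053 -1.01910566  0.33451854]
side [[474.29503075   0.         251.25834166]
 [  0.         474.29503075 196.05930254]
 [  0.           0.           1.        ]] [0.00870136 0.         0.         0.         0.        ] [2.74829941e-01 8.54039116e+02 7.84562854e+02] [-0.75956439  2.43218447 -1.31267563]
wrist [[300.28575268   0.         253.00260411]
 [  0.         300.28575268 201.11101222]
 [  0.           0.           1.        ]] [-0.02777872  0.          0.          0.          0.        ] [ 181.14291684 -577.64990743  373.93919503] [1.59526837 2.48523202 0.38706767]
```

View pics/scene0.png

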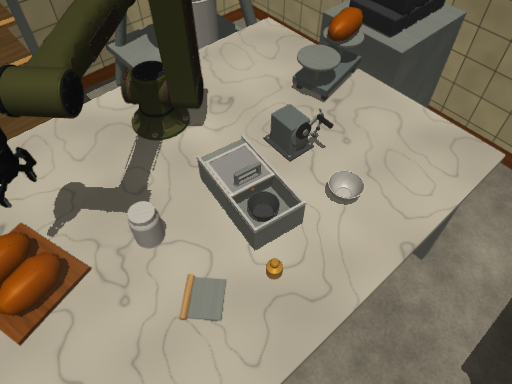

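View pics/side0.png

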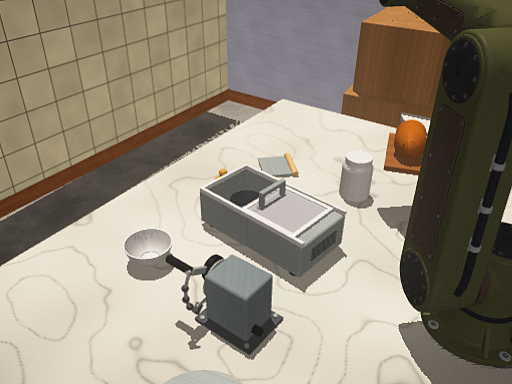

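The scene view shows the oiler around (250,190), with the handle bar at (247,173). The station is at (290,130), its black crank handle at (322,122) and the canister at (146,225). The side view shows the bar at (272,192) and the crank handle at (178,263). Next I'll measure these from depth and enlarge the views.

```bash
cat > h.py <<'E'
import numpy as np, cv2, pickle
def R(f):
    r=np.array(f["rotation"],float); return cv2.Rodrigues(r)[0] if r.size==3 else r
def ray(f,uv):
    n=cv2.undistortPoints(np.array(uv,float).reshape(-1,1,2),f["K"],f["dist_coeffs"]).reshape(-1,2)
    return np.c_[n,np.ones(len(n))]
def cloud(f):
    h,w=f["depth"].shape; u,v=np.meshgrid(np.arange(w),np.arange(h))
    d=ray(f,np.c_[u.ravel(),v.ravel()])
    P=(d*f["depth"].reshape(-1,1))@R(f).T+f["origin"]; P[f["depth"].ravel()==0]=np.nan
    return P.reshape(h,w,3)
def onplane(f,uv,z):
    d=ray(f,uv)@R(f).T; s=(z-f["origin"][2])/d[:,2:]; return f["origin"]+d*s
def proj(f,P):
    P=np.array(P,float).reshape(-1,3); r=R(f).T
    return cv2.projectPoints(P,cv2.Rodrigues(r)[0],-r@np.array(f["origin"],float),f["K"],f["dist_coeffs"])[0].reshape(-1,2)
E
python3 - <<'E'
from h import *
for n,(x0,y0,x1,y1) in {"scene":(190,95,350,215),"side":(110,150,350,330)}.items():
    f=pickle.load(open(f"pics/{n}0.pkl","rb")); C=cloud(f)
    s=780//(x1-x0); cv2.imwrite(f"pics/{n}z.png",cv2.resize(f["pixels"][y0:y1,x0:x1,::-1],None,fx=s,fy=s,interpolation=cv2.INTER_CUBIC))
    for nm,zr in {"track112-122":(108,124),"st128-134":(125,136),"bar":(150,165)}.items():
        m=(C[...,2]>zr[0])&(C[...,2]<zr[1])&(C[...,0]>250)&(C[...,0]<750)&(abs(C[...,1])<450)
        k,l,st,ce=cv2.connectedComponentsWithStats(m.astype(np.uint8))
        for i in range(1,k):
            if st[i,4]>12:
                p=C[l==i]; r=cv2.minAreaRect(p[:,:2].astype(np.float32)); print(n,nm,st[i],p.mean(0).round(1),np.round(r[0],1),np.round(r[1],1),round(r[2],1))
E
```

```text
scene track112-122 [271 116  40  21 150] [454.2 249.1 116.1] [442.5 248.1] [144.   53.1] 26.0
scene track112-122 [ 196  135  110   98 2683] [506.4  -5.8 113.6] [526.3  -5.4] [182.4 343.9] 81.5
scene track112-122 [129 211  28  18 103] [ 452.9 -331.1  114.4] [ 446.1 -327.6] [77.2 41.5] 74.2
scene st128-134 [271 104  45  29 617] [429.  276.6 130.8] [430.3 280.3] [ 98.1 132.3] 89.4
scene st128-134 [128 201  27  24 493] [ 427.7 -321.8  130.6] [ 426.3 -321.4] [76.5 74.2] 8.8
scene bar [316 112  17  14  61] [521.1 335.7 152.9] [524.1 339.9] [24.2 66.8] 89.5
scene bar [234 162  27  16 145] [523.6  -6.5 157.5] [521.7  -5.7] [88.4 17.4] 83.0
side track112-122 [345 159  28  11 122] [ 410.6 -290.3  115.4] [ 412.3 -295.9] [76.8 37.5] 23.6
side track112-122 [ 200  164  147   83 2803] [491.9   7.7 111.7] [524.5  -2.2] [184.4 344.4] 81.6
side track112-122 [201 269  10   8  33] [482.6 307.4 119.4] [483.7 307.6] [19.1 12.3] 50.9
side track112-122 [205 278  68  30 418] [395.2 312.9 116.3] [396.8 311.3] [135.3  67.5] 35.7
side track112-122 [184 290   5   8  23] [478.7 373.6 115.9] [479.2 372. ] [5.6 7.3] 4.2
side st128-134 [346 151  27  14 287] [ 420.5 -315.4  128.2] [ 421.3 -316.3] [76.7 75.1] 85.0
side st128-134 [280 187   6   5  19] [510.  -39.2 130.9] [509.  -38.9] [13.5  9.2] 42.2
side st128-134 [259 200   6   5  22] [522.1  40.2 130.6] [522.6  40.5] [12.8  8.5] 25.3
side st128-134 [ 193  255   80   46 1815] [420.3 287.9 128.6] [427.2 289.9] [102.6 132.6] 89.3
side st128-134 [182 285   7   6  38] [480.3 372.7 130.3] [481.5 371.4] [12.1 11.9] 22.3
side bar [259 179  27  18 149] [516.5   2.1 155. ] [516.6  -1.9] [90.4 15.8] 81.8
side bar [167 255  26  24 108] [509.1 346.2 152.5] [513.7 342.7] [23.  81.7] 71.9
```

```bash
ls pics
```

```text
scene0.pkl
scene0.png
scenez.png
side0.pkl
side0.png
sidez.png
wrist0.pkl
wrist0.png
```

View pics/scenez.png

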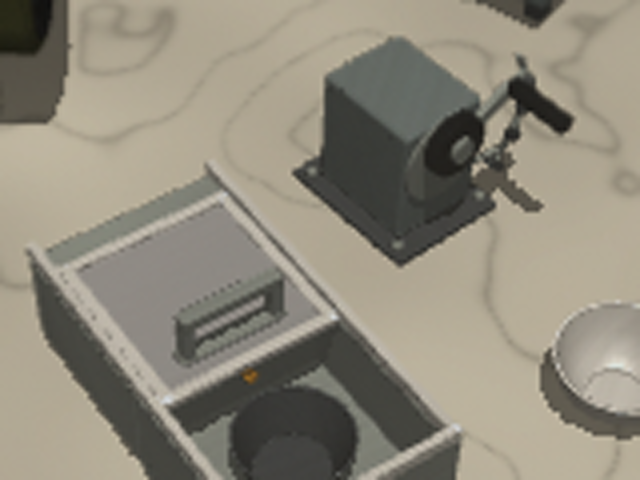

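View pics/sidez.png

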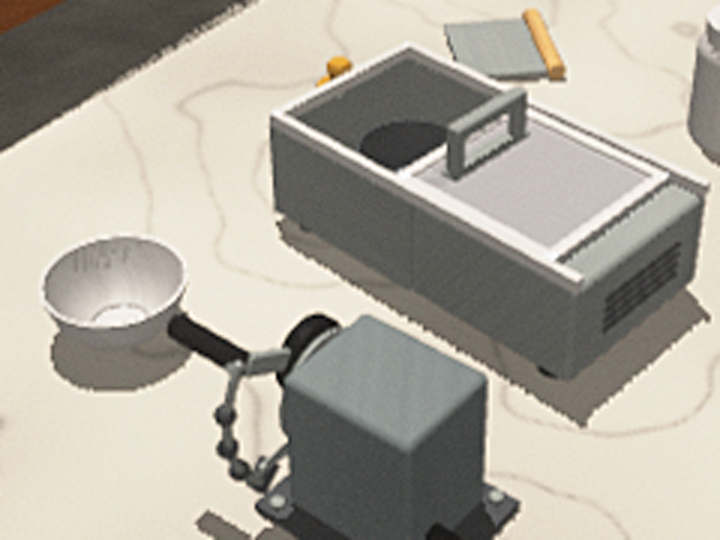

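```bash
python3 - <<'E'
from h import *
for n in ["scene","side"]:
    f=pickle.load(open(f"pics/{n}0.pkl","rb")); C=cloud(f); hsv=cv2.cvtColor(f["pixels"],cv2.COLOR_RGB2HSV)
    m=((C[...,2]>126)&(C[...,2]<136)&(C[...,0]>340)&(C[...,0]<500)&(C[...,1]>200)&(C[...,1]<350)).astype(np.uint8)
    m=cv2.morphologyEx(m,cv2.MORPH_OPEN,np.ones((5,5),np.uint8))
    p=C[m>0]; print(n,"top",len(p),p.mean(0).round(1),cv2.minAreaRect(p[:,:2].astype(np.float32)))
    # corners by ray on z=130
    c=max(cv2.findContours(m,0,2)[0],key=cv2.contourArea); q=cv2.approxPolyDP(c,3,True)[:,0]
    print(q.tolist(), onplane(f,q,130).round(0).tolist())
    # handle: dark pixels
    m=(hsv[...,2]<60)&(C[...,2]>100)&(C[...,2]<175)&(C[...,0]>480)&(C[...,0]<640)&(C[...,1]>290)&(C[...,1]<420)
    p=C[m]; print("handle",len(p))
    if len(p)>5:
        u,s,v=np.linalg.svd(p-p.mean(0)); d=v[0]*np.sign(v[0,0]); t=(p-p.mean(0))@d
        print(p.mean(0).round(1),d.round(3),np.degrees(np.arctan2(d[1],d[0])),t.min(),t.max(), (p.mean(0)+d*t.min()).round(1),(p.mean(0)+d*t.max()).round(1))
    # guard front edge: points of oiler in oiler frame
    a=np.radians(-8.4); X=C-[525.4,-3.8,0]; x=X[...,0]*np.cos(a)+X[...,1]*np.sin(a); y=-X[...,0]*np.sin(a)+X[...,1]*np.cos(a)
    m=(abs(y)<60)&(C[...,2]>100)&(C[...,2]<125)&(abs(x)<175)
    h,e=np.histogram(x[m],bins=np.arange(-175,180,10)); print([(int(b),int(k)) for b,k in zip(e,h)])
    m=(abs(y)<60)&(abs(x)<175)&(C[...,2]>145); print("bar",x[m].mean(),y[m].mean(),C[m].mean(0))
E
```

```text
scene top 471 [424.4 273.8 130.9] ((424.1505432128906, 279.4547119140625), (89.13895416259766, 119.52662658691406), 88.91860961914062)
[[273, 112], [289, 129], [299, 128], [307, 121], [306, 116], [300, 119], [296, 116], [298, 110], [291, 108]] [[365.0, 251.0, 130.0], [463.0, 232.0, 130.0], [482.0, 260.0, 130.0], [476.0, 306.0, 130.0], [456.0, 322.0, 130.0], [453.0, 295.0, 130.0], [433.0, 296.0, 130.0], [415.0, 324.0, 130.0], [391.0, 313.0, 130.0]]
handle 111
[519.8 326.5 142.7] [0.796 0.416 0.439] 27.578700786763807 -48.96316638222395 38.74469188671682 [480.8 306.1 121.1] [550.6 342.6 159.7]
[(-175, 14), (-165, 80), (-155, 71), (-145, 30), (-135, 104), (-125, 88), (-115, 79), (-105, 95), (-95, 78), (-85, 96), (-75, 86), (-65, 88), (-55, 81), (-45, 24), (-35, 22), (-25, 59), (-15, 62), (-5, 118), (5, 100), (15, 78), (25, 87), (35, 0), (45, 0), (55, 0), (65, 0), (75, 0), (85, 0), (95, 0), (105, 0), (115, 0), (125, 0), (135, 0), (145, 0), (155, 29), (165, 178)]
bar -1.0524809790694825 -3.9294513921942276 [523.78478353  -7.53354794 156.30670978]
side top 1555 [417.2 285.6 128.7] ((427.17
[... 455 characters left out ...]
, 242.0, 130.0], [466.0, 283.0, 130.0], [482.0, 279.0, 130.0], [464.0, 289.0, 130.0]]
handle 261
[514.2 334.3 142.6] [0.767 0.565 0.304] 36.394416770841275 -52.2255477949209 37.68832130972935 [474.2 304.8 126.7] [543.2 355.6 154. ]
[(-175, 104), (-165, 128), (-155, 128), (-145, 205), (-135, 83), (-125, 132), (-115, 119), (-105, 116), (-95, 120), (-85, 115), (-75, 121), (-65, 116), (-55, 102), (-45, 109), (-35, 104), (-25, 125), (-15, 142), (-5, 55), (5, 75), (15, 68), (25, 4), (35, 0), (45, 0), (55, 0), (65, 0), (75, 0), (85, 0), (95, 0), (105, 0), (115, 0), (125, 0), (135, 0), (145, 4), (155, 204), (165, 19)]
bar -10.401169190053723 5.507107712573498 [515.91490606   3.16746359 153.13194536]
```

```bash
python3 - <<'E'
from h import *
fs=pickle.load(open("pics/scene0.pkl","rb")); fd=pickle.load(open("pics/side0.pkl","rb"))
q=onplane(fs,[(289.5,104.5),(271.2,115),(291.2,129.5),(309.5,118.7)],130);print(q.round(0).tolist())
q=onplane(fd,np.array([(365,315),(485,378),(410,445),(285,375)])/3+[110,150],130);print(q.round(0).tolist())
def tri(a,b):
    da=(ray(fs,[a])@R(fs).T)[0]; db=(ray(fd,[b])@R(fd).T)[0]; oa=np.array(fs["origin"]);ob=np.array(fd["origin"])
    s=np.linalg.lstsq(np.c_[da,-db],ob-oa,rcond=None)[0]; A=oa+s[0]*da;B=ob+s[1]*db; return (A+B)/2,np.linalg.norm(A-B)
for f,n in((fs,"scene"),(fd,"side")):
    g=f["pixels"].max(2); m=(g<45).astype(np.uint8)
    r=(300,100,345,140) if n=="scene" else (155,240,225,290)
    k,l,st,ce=cv2.connectedComponentsWithStats(m[r[1]:r[3],r[0]:r[2]])
    for i in range(1,k):
        if st[i,4]>15:
            ys,xs=np.where(l==i); p=np.c_[xs,ys].astype(np.float32); c,s,a=cv2.minAreaRect(p)
            b=cv2.boxPoints((c,s,a))+[r[0],r[1]]; print(n,st[i],b.round(1).tolist())
o=tri((331,126),(169,259)); i=tri((319,117.5),(191,271)); print(o,i)
E
```

```text
[[374.0, 322.0, 130.0], [372.0, 235.0, 130.0], [470.0, 236.0, 130.0], [474.0, 321.0, 130.0]]
[[464.0, 243.0, 130.0], [360.0, 249.0, 130.0], [366.0, 327.0, 130.0], [471.0, 323.0, 130.0]]
scene [17 15 15 13 77] [[315.8, 117.4], [319.2, 113.5], [332.1, 124.8], [328.6, 128.7]]
scene [ 0 23 11 16 97] [[300.0, 123.0], [310.0, 123.0], [310.0, 138.0], [300.0, 138.0]]
side [ 11  15  26  17 126] [[164.5, 260.5], [168.4, 253.9], [191.9, 267.5], [188.0, 274.1]]
side [ 47  15  20  24 101] [[196.9, 271.9], [214.4, 251.3], [221.5, 257.4], [204.0, 278.0]]
(array([553.94488148, 337.70962881, 141.48310173]), np.float64(1.9692051903662249)) (array([496.08651398, 339.1649743 , 139.9107056 ]), np.float64(5.101996882957013))
```

Call:
apply_moves([
  {"grip": 0, "slide": [-0.5, 0.45, 0], "spin": 0},
  {"grip": 0, "slide": [-1, 0.9, 0], "spin": 0},
  {"grip": 0, "slide": [-1, 0.9, 0], "spin": 0},
  {"grip": 0, "slide": [-1, 0.9, 0], "spin": 0},
  {"grip": 0, "slide": [-1, 0.9, 0], "spin": 0},
], force=40)

```text
time_s: 0.57
ee_pos: [320.8, -376.9, 219.9]
orientation: [0.652, -3.067, -0.013]
contact_force: [1.9, -0.1, 1.5]
grip_width: 25.9
```

Call:
apply_moves([
  {"grip": 0, "slide": [-1, 0.9, 0], "spin": 0},
  {"grip": 0, "slide": [-1, 0.9, 0], "spin": 0},
  {"grip": 0, "slide": [-1, 0.9, 0], "spin": 0},
  {"grip": 0, "slide": [-1, 0.9, 0], "spin": 0},
  {"grip": 0, "slide": [-1, 0.9, 0], "spin": 0},
])

```text
time_s: 0.98
ee_pos: [402.8, -184.9, 219.6]
orientation: [0.649, -3.068, -0.014]
contact_force: [0.5, -0.8, 0.3]
grip_width: 0.1
```

```bash
cat >> h.py <<'E'
def go(target=None):
    from bench import bot
    s=bot.sense(); Rm=cv2.Rodrigues(np.array(s["orientation"]))[0]
    print("t",round(s["time_s"],2),"pos",s["ee_pos"].round(1),"F",s["contact_force"].round(1),"grip",round(s["grip_width"],1),"tool y deg",np.degrees(np.arctan2(Rm[1,1],Rm[0,1])).round(1),"zaxis",Rm[:,2].round(3))
    if target is not None: print("units",(Rm.T@(np.array(target)-s["ee_pos"])/30).round(2))
E
python3 -c "
from h import *; go((485,3,225))"
```

```text
t 0.98 pos [ 402.8 -184.9  219.6] F [ 0.5 -0.8  0.3] grip 0.1 tool y deg 113.9 zaxis [-0.007  0.008 -1.   ]
units [-5.04  4.62 -0.15]
```

Call:
apply_moves([
  {"grip": 0, "slide": [-1, 0.9, 0], "spin": 0},
  {"grip": 0, "slide": [-1, 0.9, 0], "spin": 0},
  {"grip": 0, "slide": [-1, 0.9, 0], "spin": 0},
  {"grip": 0, "slide": [-1, 0.9, 0], "spin": 0},
  {"grip": 0, "slide": [0, 0, 0], "spin": 1},
])

```text
time_s: 1.4
ee_pos: [469.6, -26.3, 219.7]
orientation: [0.526, -3.093, -0.017]
contact_force: [-0.6, -1.3, -0.7]
grip_width: 0.0
```

Call:
apply_moves([
  {"grip": 0, "slide": [0, 0, 0], "spin": 1},
  {"grip": 0, "slide": [0, 0, 0], "spin": 1},
  {"grip": 0, "slide": [0, 0, 0], "spin": 1},
  {"grip": 0, "slide": [0, 0, 0], "spin": 1},
  {"grip": 0, "slide": [0, 0, 0], "spin": 0.6},
])

```text
time_s: 1.82
ee_pos: [469.5, -21.7, 217.5]
orientation: [-0.122, -3.129, -0.015]
contact_force: [1.6, -0.1, -0.1]
grip_width: -0.2
```

```bash
python3 -c "
from h import *; go((482,2,225))
from bench import optics
for n in ['wrist','side']:
    f=optics.grab_frame(n); pickle.dump(f,open(f'pics/{n}1.pkl','wb')); cv2.imwrite(f'pics/{n}1.png',f['pixels'][:,:,::-1])"
```

```text
t 1.82 pos [469.5 -21.7 217.5] F [ 1.6 -0.1 -0.1] grip -0.2 tool y deg 85.5 zaxis [-0.01  0.01 -1.  ]
units [-0.35  0.82 -0.24]
```

View pics/wrist1.png

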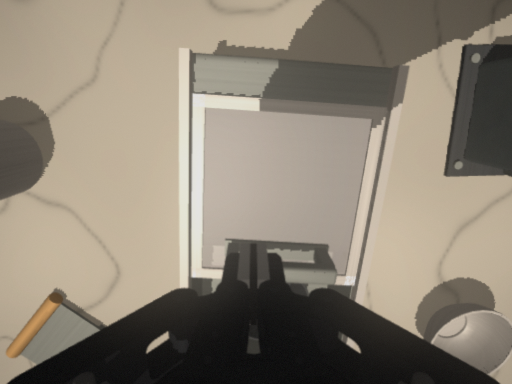

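The wrist view shows the bar from about (226,242) to (335,275). The closed fingers, near column 253, hang just behind it. I'll check the bar against this view.

```bash
python3 -c "
from h import *
f=pickle.load(open('pics/wrist1.pkl','rb')); 
print(onplane(f,[(227,240),(326,245),(335,265)],158).round(1)); print(proj(f,[(520,-3,158)]), proj(f,[(469.5,-21.7,200)]))
f=pickle.load(open('pics/side1.pkl','rb'));C=cloud(f); m=(C[...,2]>140)&(C[...,2]<164)&(abs(C[...,1])<60)&(C[...,0]>470)&(C[...,0]<560);p=C[m];print(len(p),p.min(0),p.max(0))"
```

```text
[[487.7 -42.4 158. ]
 [498.3  32.7 158. ]
 [516.2  39.7 158. ]]
[[281.00605946 273.53399572]] [[252.87326398 238.66358435]]
214 [504.47137406 -46.4578798  140.10344833] [530.17661986  45.04347749 158.86441629]
```

Call:
apply_moves([
  {"grip": 0, "slide": [-0.3, 0.75, 0.4], "spin": 0},
  {"grip": 0, "slide": [0, 0, 0.9], "spin": 0},
  {"grip": 0, "slide": [0, 0, 0.5], "spin": 0},
  {"grip": 0, "slide": [0, 0, 0], "spin": 0},
])

```text
time_s: 2.25
ee_pos: [480.7, 1.2, 163.1]
orientation: [-0.104, -3.133, -0.017]
contact_force: [-0.8, -0.1, -0.5]
grip_width: -0.0
```

```bash
python3 -c "
from h import *; go((490,1,152))"
```

```text
t 2.25 pos [480.7   1.2 163.1] F [-0.8 -0.1 -0.5] grip -0.0 tool y deg 86.2 zaxis [-0.007  0.011 -1.   ]
units [-0.31  0.01  0.37]
```

Call:
apply_moves([
  {"grip": 0, "slide": [0, 0, 0.4], "spin": 0},
  {"grip": 0, "slide": [-0.35, -0.03, 0], "spin": 0},
  {"grip": 0, "slide": [-0.4, -0.03, 0], "spin": 0},
  {"grip": 0, "slide": [-0.4, -0.03, 0], "spin": 0},
])

```text
time_s: 2.58
ee_pos: [514.3, -3.8, 150.9]
orientation: [-0.095, -3.134, -0.018]
contact_force: [-2.2, -0.4, 0.4]
grip_width: 0.1
```

Call:
apply_moves([
  {"grip": 0, "slide": [-0.7, -0.06, -0.03], "spin": 0},
  {"grip": 0, "slide": [-0.7, -0.06, -0.03], "spin": 0},
  {"grip": 0, "slide": [-0.7, -0.06, -0.03], "spin": 0},
  {"grip": 0, "slide": [-0.7, -0.06, -0.03], "spin": 0},
])

```text
time_s: 2.92
ee_pos: [599.9, -16.9, 155.4]
orientation: [-0.087, -3.135, -0.02]
contact_force: [-0.8, 0.5, 0.2]
grip_width: 0.3
```

```bash
python3 -c "
from h import *; go()
from bench import optics
for n in ['scene','side']:
    f=optics.grab_frame(n); C=cloud(f)
    a=np.radians(-8.4); X=C-[525.4,-3.8,0]; x=X[...,0]*np.cos(a)+X[...,1]*np.sin(a); y=-X[...,0]*np.sin(a)+X[...,1]*np.cos(a)
    m=(abs(y)<65)&(C[...,2]>105)&(C[...,2]<125)&(abs(x)<160)
    h,e=np.histogram(x[m],bins=np.arange(-175,180,10)); print([(int(b),int(k)) for b,k in zip(e,h)])
    cv2.imwrite(f'pics/{n}2.png',f['pixels'][:,:,::-1])"
```

```text
t 2.92 pos [599.9 -16.9 155.4] F [-0.8  0.5  0.2] grip 0.3 tool y deg 86.8 zaxis [-0.005  0.013 -1.   ]
[(-175, 0), (-165, 32), (-155, 68), (-145, 58), (-135, 54), (-125, 69), (-115, 70), (-105, 46), (-95, 52), (-85, 102), (-75, 81), (-65, 77), (-55, 76), (-45, 64), (-35, 43), (-25, 54), (-15, 54), (-5, 45), (5, 28), (15, 31), (25, 46), (35, 64), (45, 122), (55, 100), (65, 127), (75, 34), (85, 0), (95, 0), (105, 0), (115, 0), (125, 0), (135, 0), (145, 0), (155, 0), (165, 0)]
[(-175, 0), (-165, 5), (-155, 15), (-145, 20), (-135, 13), (-125, 18), (-115, 21), (-105, 27), (-95, 169), (-85, 90), (-75, 125), (-65, 123), (-55, 117), (-45, 123), (-35, 112), (-25, 116), (-15, 109), (-5, 112), (5, 99), (15, 116), (25, 154), (35, 104), (45, 54), (55, 96), (65, 37), (75, 0), (85, 0), (95, 0), (105, 0), (115, 0), (125, 0), (135, 0), (145, 0), (155, 72), (165, 0)]
```

View pics/side2.png

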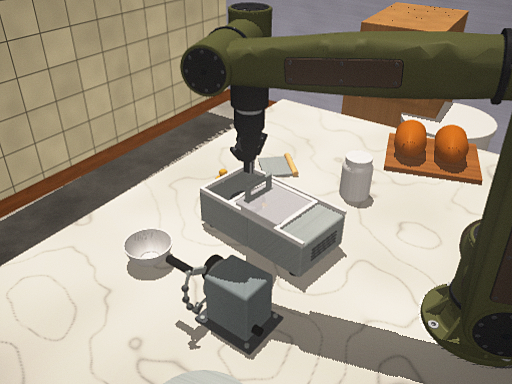

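```bash
python3 -c "
from h import *
from bench import optics,bot
print(bot.sense()['ee_pos'])
f=optics.grab_frame('side'); pickle.dump(f,open('pics/side3.pkl','wb'))
cv2.imwrite('pics/side3.png',cv2.resize(f['pixels'][110:260,180:350,::-1],None,fx=4,fy=4,interpolation=cv2.INTER_CUBIC))
f=optics.grab_frame('wrist');cv2.imwrite('pics/wrist3.png',f['pixels'][:,:,::-1])
"
```

```text
[600.49257733 -17.24845467 153.91978844]
```

View pics/side3.png

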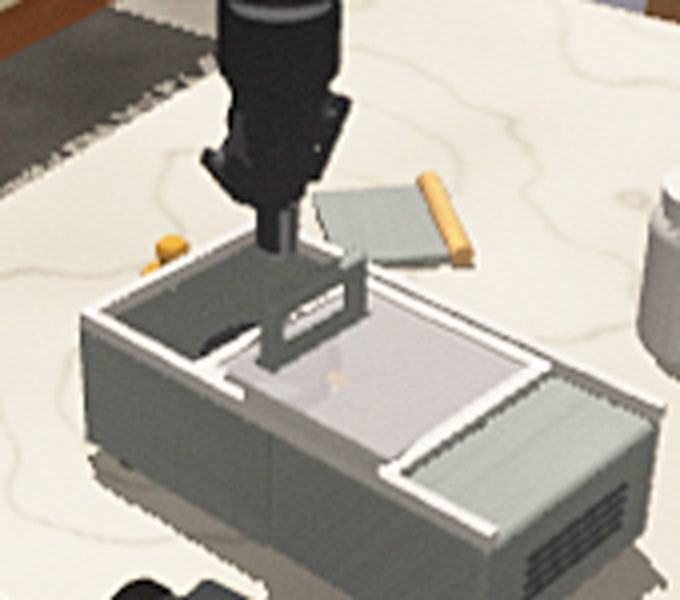

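View pics/wrist3.png

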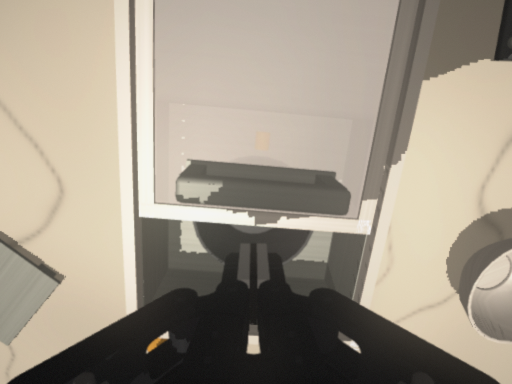

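```bash
python3 -c "
from h import *
f=pickle.load(open('pics/side3.pkl','rb'))
for z in (100,120,130,137,145,155,165): print(z,((proj(f,[(600,-17,z)])-[180,110])*4).round())
C=cloud(f); print(C[160:174,246:254,2].round(0)); print(C[172,246:254].round(0))
# bar
m=(C[...,2]>143)&(C[...,2]<165)&(abs(C[...,1])<80)&(C[...,0]>520)&(C[...,0]<640)
p=C[m];print(len(p),p.mean(0),cv2.minAreaRect(p[:,:2].astype(np.float32)))
"
```

```text
100 [[275. 327.]]
120 [[275. 302.]]
130 [[275. 289.]]
137 [[275. 280.]]
145 [[275. 269.]]
155 [[275. 256.]]
165 [[275. 243.]]
[[215. 213. 211. 209. 206. 206. 204. 197.]
 [209. 209. 207. 204. 203. 203. 202. 197.]
 [206. 208. 199. 198. 201. 200. 194. 195.]
 [206. 202. 196. 196. 193. 195. 193. 193.]
 [192. 192. 194. 193. 190. 190. 189. 189.]
 [187. 190. 192. 191. 187. 187. 187. 187.]
 [186. 185. 189. 184. 185. 184. 184. 182.]
 [183. 183. 185. 184. 183. 184. 182. 179.]
 [179. 181. 181. 179. 179. 181. 177. 178.]
 [176. 178. 177. 176. 176. 175. 177. 174.]
 [172. 174. 176. 176. 174. 177. 172. 171.]
 [170. 172. 172. 171. 170. 170. 168. 168.]
 [168. 168. 168. 169. 169. 169. 166. 164.]
 [160. 164. 165. 167. 165. 164. 164. 163.]]
[[600.  -4. 168.]
 [597.  -4. 168.]
 [595.  -6. 168.]
 [592.  -6. 169.]
 [590.  -8. 169.]
 [588. -10. 169.]
 [589. -16. 166.]
 [588. -19. 164.]]
211 [564.42339124  -3.42874395 153.58071218] ((580.7698364257812, -8.796836853027344), (92.92942810058594, 52.033390045166016), 82.06797790527344)
```

```bash
python3 -c "
from h import *
f=pickle.load(open('pics/side3.pkl','rb'))
C=cloud(f); 
for r in range(168,184): print(r,[tuple(int(a) for a in q) for q in C[r,244:256:2].round(0)], f['pixels'][r,249])
cv2.imwrite('pics/s3b.png',cv2.resize(f['pixels'][145:200,225:285,::-1],None,fx=10,fy=10,interpolation=cv2.INTER_NEAREST))
"
```

```text
168 [(605, -3, 178), (600, -4, 179), (594, -5, 181), (592, -11, 179), (590, -16, 177), (588, -22, 175)] [52 51 49]
169 [(605, -3, 175), (600, -5, 176), (595, -6, 177), (591, -10, 176), (587, -12, 177), (589, -24, 171)] [54 52 51]
170 [(607, -6, 170), (601, -6, 172), (593, -4, 176), (591, -10, 174), (588, -15, 172), (585, -19, 171)] [56 54 53]
171 [(608, -7, 166), (600, -5, 170), (594, -5, 172), (591, -10, 170), (590, -17, 168), (588, -24, 165)] [51 51 51]
172 [(672, -98, 98), (600, -4, 168), (595, -6, 168), (590, -8, 169), (589, -16, 166), (588, -23, 162)] [47 46 43]
173 [(671, -95, 96), (604, -11, 160), (595, -6, 165), (591, -9, 165), (587, -13, 164), (640, -101, 104)] [80 76 76]
174 [(671, -96, 92), (672, -107, 87), (598, -10, 159), (590, -9, 163), (589, -15, 160), (639, -100, 101)] [112 110 106]
175 [(670, -95, 90), (673, -109, 82), (665, -108, 86), (590, -9, 160), (647, -102, 94), (642, -104, 95)] [ 99 101  94]
176 [(670, -95, 87), (672, -108, 80), (663, -105, 84), (657, -106, 86), (647, -101, 92), (640, -101, 94)] [96 96 90]
177 [(671, -97, 82), (670, -105, 78), (663, -105, 81), (658, -107, 82), (645, -99, 90), (639, -100, 91)] [99 99 95]
178 [(669, -94, 81), (673, -108, 72), (661, -101, 80), (656, -105, 80), (647, -102, 84), (641, -102, 87)] [97 96 90]
179 [(671, -96, 76), (666, -100, 76), (662, -103, 76), (656, -104, 77), (647, -102, 81), (641, -103, 82)] [99 98 95]
180 [(675, -101, 68), (669, -103, 70), (662, -104, 72), (656, -105, 73), (650, -106, 75), (573, -1, 155)] [98 98 95]
181 [(673, -99, 67), (671, -106, 64), (660, -101, 70), (654, -101, 73), (647, -102, 74), (567, 7, 158)] [97 99 92]
182 [(673, -99, 64), (670, -105, 62), (663, -105, 64), (652, -99, 71), (570, 12, 156), (566, 8, 156)] [94 97 88]
183 [(672, -97, 61), (672, -107, 56), (662, -103, 62), (574, 16, 154), (568, 15, 155), (564, 13, 156)] [95 93 88]
```

View pics/s3b.png

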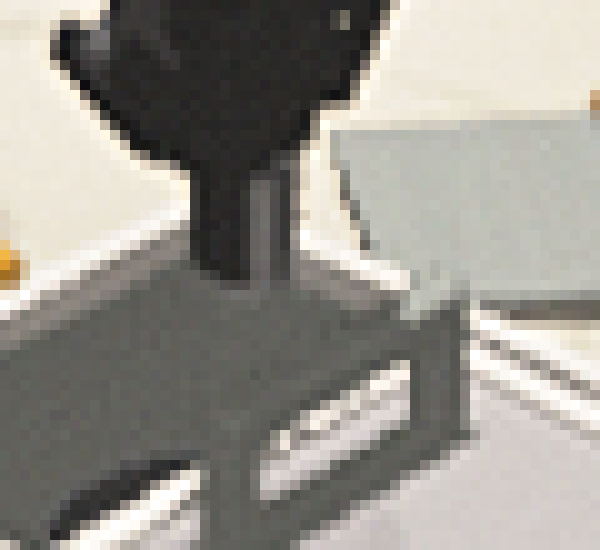

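```bash
python3 -c "
from h import *
for n in ('wrist0','wrist1'):
    f=pickle.load(open(f'pics/{n}.pkl','rb')); C=cloud(f)
    print(n,f['origin'],[C[r,c].round(1).tolist() for r,c in ((100,100),(100,20),(30,150),(200,100),(150,280),(20,300))])
f=pickle.load(open('pics/wrist1.pkl','rb'));C=cloud(f)
for r in range(235,262,3): print(r,C[r,235:275:5].round(0)[:,2],C[r,255].round(0))
f=pickle.load(open('pics/side3.pkl','rb'));C=cloud(f)
print([C[r,c].round(1).tolist() for r,c in ((300,50),(350,350),(150,300))])
"
```

```text
wrist0 [ 181.14291684 -577.64990743  373.93919503] [[229.0, -695.1, 112.2], [260.4, -766.2, 99.6], [155.4, -708.8, 18.1], [334.2, -684.9, 72.1], [214.0, -524.7, 1.2], [76.0, -567.7, 1.2]]
wrist1 [394.72316459 -17.47819832 367.38712094] [[369.3, -190.2, 0.3], [360.8, -283.8, 1.7], [301.6, -119.7, -0.2], [489.1, -217.3, 0.3], [429.5, 5.5, 111.2], [305.2, 44.8, 1.5]]
235 [111. 111. 110. 112. 110. 111.  nan 111.] [506. -22. 110.]
238 [110. 110. 111. 111. 111. 112. 111. 111.] [509. -22. 111.]
241 [115. 115. 114. 114. 114. 113. 112. 112.] [511. -22. 114.]
244 [118. 115. 228. 230. 229. 229. 229. 115.] [460. -20. 229.]
247 [124. 116. 232. 233. 232. 233. 232. 115.] [460. -20. 232.]
250 [129. 235. 235. 235. 235. 235. 237. 116.] [460. -20. 235.]
253 [230. 238. 238. 238. 238. 239. 237. 231.] [460. -20. 238.]
256 [233. 242. 242. 242. 242. 242. 242. 234.] [460. -20. 242.]
259 [236. 244. 244. 244. 245. 244. 244. 237.] [460. -20. 245.]
[[798.9, 478.2, -1.0], [186.7, 220.0, -0.4], [696.1, -475.1, -2.0]]
```

The TCP pose agrees with the table height in the wrist depth. The shut fingertips, though, measure about 5–10 mm behind the TCP instead of 17 mm ahead, so they slid over the bar's top and moved the guard only about 45 mm. I'll lift, go back behind the bar and push again lower down.

Call:
apply_moves([
  {"grip": 0, "slide": [0, 0, -0.8], "spin": 0},
  {"grip": 0, "slide": [0.6, 0.1, -0.4], "spin": 0},
  {"grip": 0, "slide": [1, 0.1, 0], "spin": 0},
  {"grip": 0, "slide": [0.8, 0.1, 0], "spin": 0},
  {"grip": 0, "slide": [0, 0, 0], "spin": 0},
])

```text
time_s: 3.53
ee_pos: [522.7, -4.4, 192.8]
orientation: [-0.086, -3.133, -0.02]
contact_force: [1.5, 0.5, 1.1]
grip_width: -0.1
```

```bash
python3 -c "
from h import *; go((528,-2,150))
from bench import optics
f=optics.grab_frame('side'); pickle.dump(f,open('pics/side4.pkl','wb'))
C=cloud(f); 
a=np.radians(-8.4); X=C-[525.4,-3.8,0]; x=X[...,0]*np.cos(a)+X[...,1]*np.sin(a); y=-X[...,0]*np.sin(a)+X[...,1]*np.cos(a)
m=(C[...,2]>140)&(C[...,2]<162)&(abs(y)<50)&(abs(x)<120)
print(m.sum(),x[m].min(),x[m].max(),x[m].mean(),y[m].mean(),C[m].mean(0))
m=(C[...,2]>160)&(C[...,2]<230)&(abs(y)<60)&(abs(x)<120); print('tip',np.sort(C[m][:,2])[:10],C[m][np.argsort(C[m][:,2])[:5]])
cv2.imwrite('pics/side4.png',cv2.resize(f['pixels'][110:260,180:350,::-1],None,fx=4,fy=4,interpolation=cv2.INTER_CUBIC))
"
```

```text
t 3.53 pos [522.7  -4.4 192.8] F [1.5 0.5 1.1] grip -0.1 tool y deg 86.9 zaxis [-0.007  0.013 -1.   ]
units [-0.18  0.07  1.43]
204 28.827144986706248 46.266215124204635 35.86873518307681 6.245066779658272 [561.7962456   -2.86174168 152.22008183]
tip [160.16100428 196.02048325 197.05126308 197.66936987 198.36253456
 198.72062786 200.19006332 200.2231362  201.1844673  201.18903649] [[5.64366138e+02 1.59756633e+01 1.60161004e+02]
 [5.22171341e+02 4.36986834e-01 1.96020483e+02]
 [5.14715428e+02 3.16613789e+00 1.97051263e+02]
 [5.16725384e+02 2.04181550e-02 1.97669370e+02]
 [5.26666316e+02 2.59407221e+00 1.98362535e+02]]
```

View pics/side4.png

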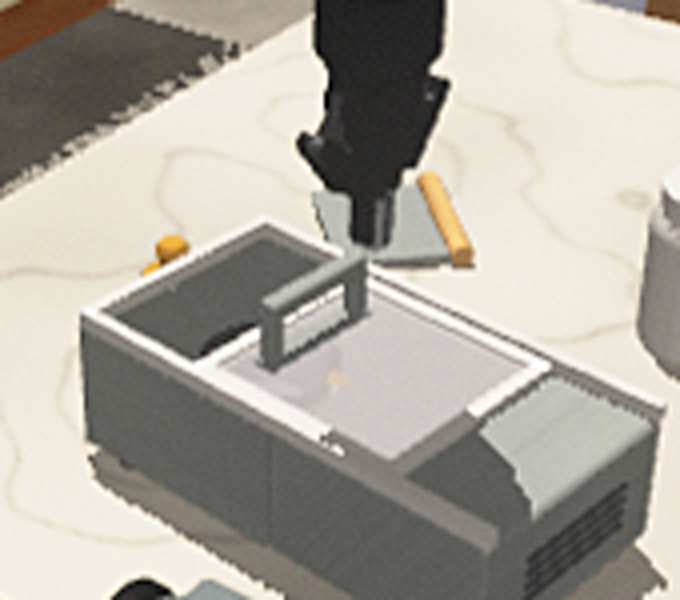

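The fingertip bottom measures z≈196 with the TCP at 193, so the tip is about 3 mm behind the TCP. The bar centre is near (562,-9). I'll descend to TCP z≈134 and push.

Call:
apply_moves([
  {"grip": 0, "slide": [0, 0, 0.8], "spin": 0},
  {"grip": 0, "slide": [0, 0, 0.7], "spin": 0},
  {"grip": 0, "slide": [0, 0, 0.3], "spin": 0},
  {"grip": 0, "slide": [0, 0, 0], "spin": 0},
])

```text
time_s: 3.92
ee_pos: [524.1, -3.5, 140.6]
orientation: [0.081, 3.139, 0.024]
contact_force: [0.4, 0.1, -0.2]
grip_width: -0.2
```

```bash
python3 -c "
from h import *; go((540,-5,134))"
```

```text
t 3.92 pos [524.1  -3.5 140.6] F [ 0.4  0.1 -0.2] grip -0.2 tool y deg 87.0 zaxis [ 0.002  0.015 -1.   ]
units [-0.53 -0.02  0.22]
```

Call:
apply_moves([
  {"grip": 0, "slide": [0, 0, 0.2], "spin": 0},
  {"grip": 0, "slide": [-0.5, -0.05, 0], "spin": 0},
  {"grip": 0, "slide": [-0.5, -0.05, 0], "spin": 0},
  {"grip": 0, "slide": [-0.5, -0.05, 0], "spin": 0},
  {"grip": 0, "slide": [-0.5, -0.05, 0], "spin": 0},
])

```text
time_s: 4.33
ee_pos: [584.1, -12.5, 136.3]
orientation: [-0.078, -3.14, -0.025]
contact_force: [-2.4, 2.3, -0.3]
grip_width: -0.2
```

```bash
python3 -c "
from h import *; go((540,-5,134))"
```

```text
t 4.33 pos [584.1 -12.5 136.3] F [-2.4  2.3 -0.3] grip -0.2 tool y deg 87.2 zaxis [ 0.     0.016 -1.   ]
units [1.48 0.18 0.08]
```

Call:
apply_moves([
  {"grip": 0, "slide": [-0.4, -0.04, 0.02], "spin": 0},
  {"grip": 0, "slide": [-0.4, -0.04, 0], "spin": 0},
  {"grip": 0, "slide": [-0.4, -0.04, 0], "spin": 0},
])

```text
time_s: 4.58
ee_pos: [621.8, -18.2, 136.0]
orientation: [-0.078, -3.138, -0.024]
contact_force: [-2.9, 1.6, 0.6]
grip_width: 0.3
```

Call:
apply_moves([
  {"grip": 0, "slide": [-0.2, -0.02, 0], "spin": 0},
  {"grip": 0, "slide": [-0.2, -0.02, 0], "spin": 0},
])

```text
time_s: 4.75
ee_pos: [634.9, -20.2, 135.9]
orientation: [-0.078, -3.136, -0.024]
contact_force: [-0.6, 2.0, 1.9]
grip_width: -0.0
```

```bash
python3 -c "
from h import *; go((540,-5,134))
from bench import optics
f=optics.grab_frame('side'); pickle.dump(f,open('pics/side5.pkl','wb'))
cv2.imwrite('pics/side5.png',cv2.resize(f['pixels'][110:260,180:350,::-1],None,fx=4,fy=4,interpolation=cv2.INTER_CUBIC))
"
```

```text
t 4.75 pos [634.9 -20.2 135.9] F [-0.6  2.   1.9] grip -0.0 tool y deg 87.1 zaxis [-0.004  0.015 -1.   ]
units [3.19 0.35 0.08]
```

View pics/side5.png

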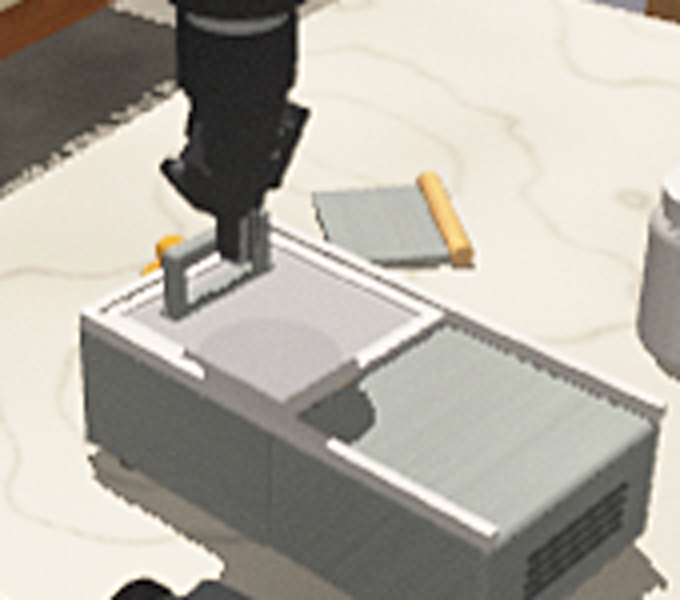

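The guard is nearly shut, with a dark gap left at its front edge near (140,300). I'll push on in small steps until I feel the stop.

Call:
apply_moves([
  {"grip": 0, "slide": [-0.2, -0.02, 0], "spin": 0},
  {"grip": 0, "slide": [-0.2, -0.02, 0], "spin": 0},
])

```text
time_s: 4.97
ee_pos: [634.8, -20.8, 135.5]
orientation: [-0.074, -3.104, -0.023]
contact_force: [-35.7, 11.4, 16.0]
grip_width: 0.2
```

Call:
apply_moves([
  {"grip": 0, "slide": [-0.2, -0.02, 0], "spin": 0},
  {"grip": 0, "slide": [-0.2, -0.02, 0], "spin": 0},
])

```text
time_s: 5.13
ee_pos: [634.2, -20.7, 136.0]
orientation: [-0.068, -3.074, -0.023]
contact_force: [-29.5, 7.1, 12.3]
grip_width: 0.1
```

The tool stayed at x≈634 with 30–36 N against it, which is the stop. I'll back off, lift and check.

Call:
apply_moves([
  {"grip": 0, "slide": [0.5, 0.05, 0], "spin": 0},
  {"grip": 0, "slide": [0.2, 0.02, -0.5], "spin": 0},
  {"grip": 0, "slide": [0, 0, -1], "spin": 0},
  {"grip": 0, "slide": [0, 0, -1], "spin": 0},
  {"grip": 0, "slide": [0, 0, -0.6], "spin": 0},
])

```text
time_s: 5.55
ee_pos: [615.6, -18.6, 228.3]
orientation: [-0.066, -3.061, -0.02]
contact_force: [0.3, 0.4, 0.3]
grip_width: -0.0
```

```bash
python3 -c "
from h import *; go((538,341,225))
from bench import optics
f=optics.grab_frame('side'); pickle.dump(f,open('pics/side6.pkl','wb'))
cv2.imwrite('pics/side6.png',cv2.resize(f['pixels'][110:260,180:350,::-1],None,fx=4,fy=4,interpolation=cv2.INTER_CUBIC))
C=cloud(f); 
a=np.radians(-8.4); X=C-[525.4,-3.8,0]; x=X[...,0]*np.cos(a)+X[...,1]*np.sin(a); y=-X[...,0]*np.sin(a)+X[...,1]*np.cos(a)
m=(C[...,2]>140)&(C[...,2]<162)&(abs(y)<50)&(abs(x)<160)
print(m.sum(),x[m].min(),x[m].max(),x[m].mean())
b=(C[...,2]>20)&(C[...,2]<60)&(C[...,0]>520)&(C[...,1]>230)&(C[...,1]<460);p=C[b];print('bowl',p.min(0),p.max(0))
"
```

```text
t 5.55 pos [615.6 -18.6 228.3] F [0.3 0.4 0.3] grip -0.0 tool y deg 87.5 zaxis [-0.079  0.015 -0.997]
units [ 3.08 11.86  0.49]
195 116.23350127623709 133.906127332679 123.06625570729938
bowl [651.936049   230.26849434  20.04022896] [771.98994755 311.09711873  56.98950057]
```

View pics/side6.png

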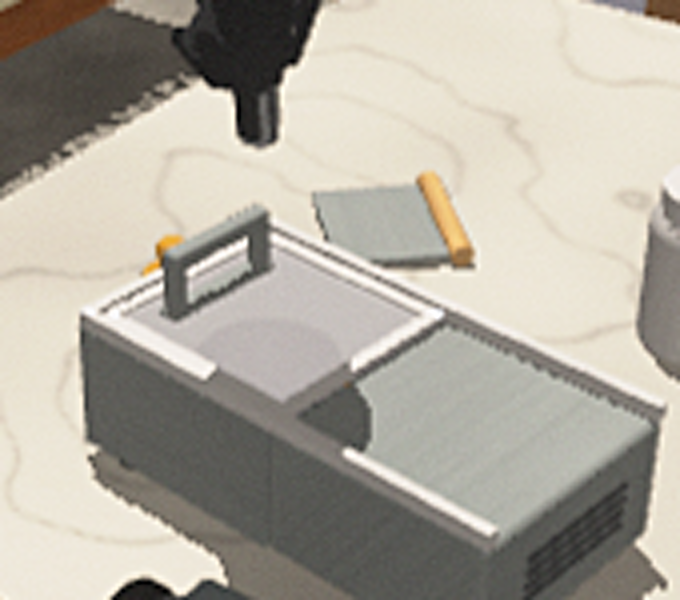

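The bar is now centred at oiler x≈125 and the guard is against its front stop. Next I go above the crank handle.

Call:
apply_moves([
  {"grip": 0.6, "slide": [0.2, 0.6, -0.2], "spin": 0},
  {"grip": 0.6, "slide": [0.2, 1, 0], "spin": 0},
  {"grip": 0.6, "slide": [0.2, 1, 0], "spin": 0},
  {"grip": 0.6, "slide": [0.2, 1, 0], "spin": 0},
  {"grip": 0.6, "slide": [0.2, 1, 0], "spin": 0},
])

```text
time_s: 6.02
ee_pos: [596.1, 119.0, 247.7]
orientation: [-0.082, -3.078, -0.023]
contact_force: [0.4, -0.5, 0.0]
grip_width: 51.1
```

Call:
apply_moves([
  {"grip": 0.6, "slide": [0.2, 1, 0], "spin": 0},
  {"grip": 0.6, "slide": [0.2, 1, 0], "spin": 0},
  {"grip": 0.6, "slide": [0.2, 1, 0], "spin": 0},
  {"grip": 0.6, "slide": [0.2, 1, 0], "spin": 0},
  {"grip": 0.6, "slide": [0.2, 1, 0], "spin": 0},
])

```text
time_s: 6.43
ee_pos: [573.5, 277.6, 254.4]
orientation: [-0.083, -3.085, -0.027]
contact_force: [0.1, 0.1, -0.7]
grip_width: 51.1
```

```bash
python3 -c "
from h import *; go((538,340,215))"
```

```text
t 6.43 pos [573.5 277.6 254.4] F [ 0.1  0.1 -0.7] grip 51.1 tool y deg 86.9 zaxis [-0.055  0.019 -0.998]
units [1.22 1.99 1.42]
```

Call:
apply_moves([
  {"grip": 0.6, "slide": [0.6, 1, 0.2], "spin": 0},
  {"grip": 0.6, "slide": [0.6, 0.95, 0.2], "spin": 0},
  {"grip": 0.6, "slide": [0, 0, 0.5], "spin": 0},
  {"grip": 0.6, "slide": [0, 0, 0], "spin": 0},
])

```text
time_s: 6.77
ee_pos: [536.8, 347.9, 229.5]
orientation: [-0.075, -3.088, -0.031]
contact_force: [0.0, 0.3, -2.7]
grip_width: 51.5
```

```bash
python3 -c "
from h import *; go((538,340,200))
from bench import optics
for n in ['wrist','side','scene']:
    f=optics.grab_frame(n); pickle.dump(f,open(f'pics/{n}7.pkl','wb')); 
    im=f['pixels'][:,:,::-1]
    if n=='side': im=cv2.resize(im[180:330,120:290],None,fx=4,fy=4,interpolation=cv2.INTER_CUBIC)
    if n=='scene': im=cv2.resize(im[60:180,250:380],None,fx=5,fy=5,interpolation=cv2.INTER_CUBIC)
    cv2.imwrite(f'pics/{n}7.png',im)"
```

```text
t 6.77 pos [536.8 347.9 229.5] F [ 0.   0.3 -2.7] grip 51.5 tool y deg 87.2 zaxis [-0.052  0.022 -0.998]
units [-0.11 -0.28  0.98]
```

View pics/wrist7.png

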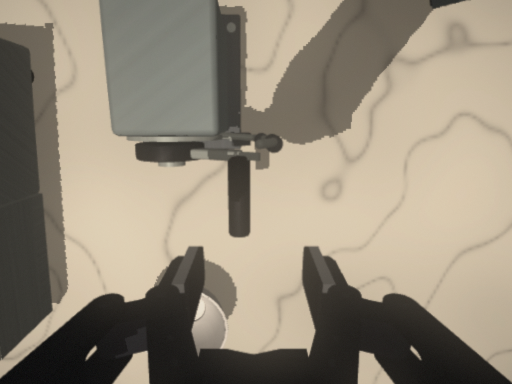

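View pics/side7.png

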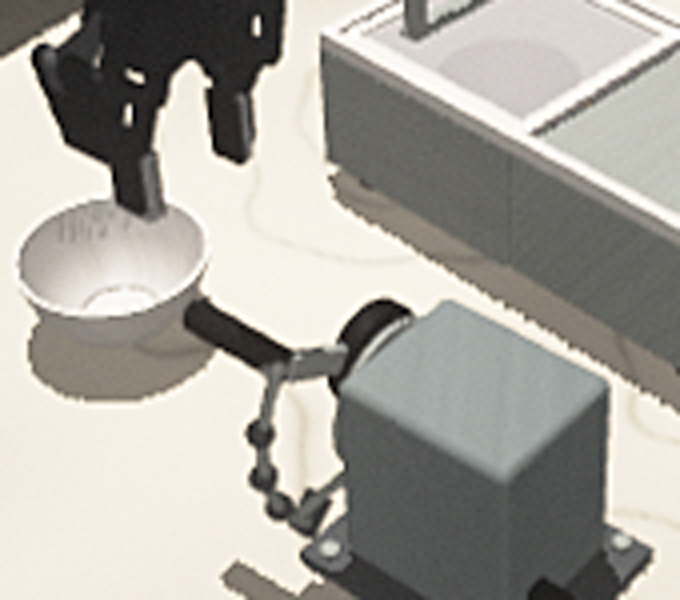

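View pics/scene7.png

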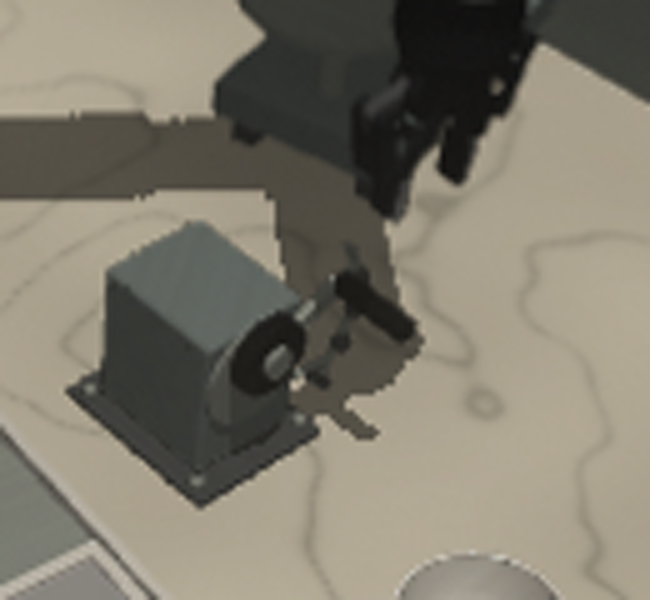

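The wrist view shows the handle clearly, from (238,158) to (239,235), with the open fingertips at about (197,248) and (311,248). I'll measure both.

```bash
python3 -c "
from h import *
f=pickle.load(open('pics/wrist7.pkl','rb')); C=cloud(f)
print(onplane(f,[(238,160),(239,233)],148).round(1))
print('handle depth', C[165:232:12,239].round(0).tolist())
r=[C[v,195] for v in range(242,260,3)]; print('Lf',np.round(r,0).tolist()); r=[C[v,312] for v in range(242,260,3)]; print('Rf',np.round(r,0).tolist())
"
```

```text
[[495.4 339.8 148. ]
 [555.7 336.9 148. ]]
handle depth [[499.0, 341.0, 154.0], [508.0, 340.0, 154.0], [517.0, 339.0, 154.0], [527.0, 339.0, 155.0], [537.0, 338.0, 154.0], [547.0, 338.0, 154.0]]
Lf [[620.0, 270.0, 2.0], [624.0, 269.0, 2.0], [526.0, 319.0, 245.0], [526.0, 320.0, 249.0], [526.0, 320.0, 252.0], [526.0, 321.0, 255.0]]
Rf [[629.0, 429.0, 1.0], [634.0, 429.0, 1.0], [529.0, 377.0, 246.0], [529.0, 376.0, 250.0], [529.0, 375.0, 254.0], [529.0, 375.0, 256.0]]
```

Call:
apply_moves([
  {"grip": 0.6, "slide": [-0.25, -0.4, 0.3], "spin": 0},
  {"grip": 0.6, "slide": [0, 0, 0.7], "spin": 0},
  {"grip": 0.6, "slide": [0, 0, 0.7], "spin": 0},
  {"grip": 0.6, "slide": [0, 0, 0.3], "spin": 0},
  {"grip": 0.6, "slide": [0, 0, 0], "spin": 0},
])

```text
time_s: 7.33
ee_pos: [549.0, 329.0, 176.9]
orientation: [-0.09, -3.101, -0.044]
contact_force: [-1.0, -0.2, -0.6]
grip_width: 51.3
```

```bash
python3 -c "
from h import *; go((540,338.5,124))"
```

```text
t 7.33 pos [549.  329.  176.9] F [-1.  -0.2 -0.6] grip 51.3 tool y deg 86.6 zaxis [-0.038  0.029 -0.999]
units [0.25 0.25 1.78]
```

Call:
apply_moves([
  {"grip": 0.6, "slide": [0.3, 0.3, 0], "spin": 0},
  {"grip": 0.6, "slide": [0, 0, 0.5], "spin": 0},
  {"grip": 0.6, "slide": [0, 0, 0], "spin": 0},
])

```text
time_s: 7.58
ee_pos: [541.6, 337.5, 165.2]
orientation: [-0.097, -3.103, -0.046]
contact_force: [-0.8, 0.2, -2.5]
grip_width: 51.0
```

```bash
python3 -c "
from h import *; go((540,338.5,124))"
```

```text
t 7.58 pos [541.6 337.5 165.2] F [-0.8  0.2 -2.5] grip 51.0 tool y deg 86.4 zaxis [-0.036  0.031 -0.999]
units [ 0.   -0.01  1.38]
```

Call:
apply_moves([
  {"grip": 0.6, "slide": [0, 0, 0.6], "spin": 0},
  {"grip": 0.6, "slide": [0, 0, 0.6], "spin": 0},
  {"grip": 0.6, "slide": [0, 0, 0.2], "spin": 0},
  {"grip": 0.6, "slide": [0, 0, 0], "spin": 0},
])

```text
time_s: 7.92
ee_pos: [542.5, 340.0, 130.1]
orientation: [-0.097, -3.111, -0.054]
contact_force: [1.2, 0.0, 0.7]
grip_width: 51.3
```

```bash
python3 -c "
from h import *; go((540,338.5,124))"
```

```text
t 7.92 pos [542.5 340.  130.1] F [1.2 0.  0.7] grip 51.3 tool y deg 86.4 zaxis [-0.027  0.035 -0.999]
units [ 0.08 -0.06  0.2 ]
```

Call:
apply_moves([
  {"grip": 0.6, "slide": [0, -0.05, 0.25], "spin": 0},
  {"grip": 0.1, "slide": [0, 0, 0], "spin": 0},
  {"grip": 0.1, "slide": [0, 0, 0], "spin": 0},
  {"grip": 0.1, "slide": [0, 0, 0], "spin": 0},
  {"grip": 0.1, "slide": [0, 0, 0], "spin": 0},
], force=35)

```text
time_s: 8.33
ee_pos: [543.5, 338.1, 126.6]
orientation: [-0.098, -3.114, -0.054]
contact_force: [1.8, 0.7, -2.7]
grip_width: 16.4
```

```bash
python3 -c "
from h import *; go((540,338.5,124))
from bench import optics
for n in ['side','scene']:
    f=optics.grab_frame(n); pickle.dump(f,open(f'pics/{n}8.pkl','wb')); 
    im=f['pixels'][:,:,::-1]
    if n=='side': im=cv2.resize(im[180:330,120:290],None,fx=4,fy=4,interpolation=cv2.INTER_CUBIC)
    if n=='scene': im=cv2.resize(im[60:180,250:380],None,fx=5,fy=5,interpolation=cv2.INTER_CUBIC)
    cv2.imwrite(f'pics/{n}8.png',im)"
```

```text
t 8.33 pos [543.5 338.1 126.6] F [ 1.8  0.7 -2.7] grip 16.4 tool y deg 86.4 zaxis [-0.024  0.036 -0.999]
units [0.11 0.   0.09]
```

View pics/side8.png

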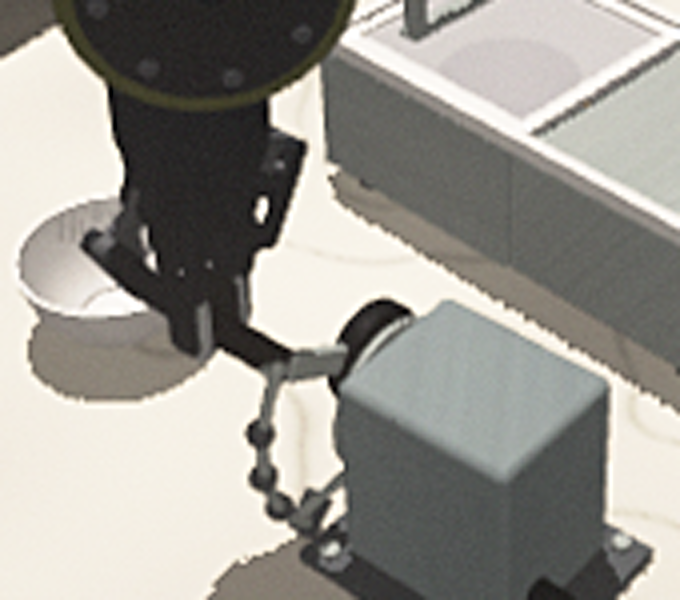

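View pics/scene8.png

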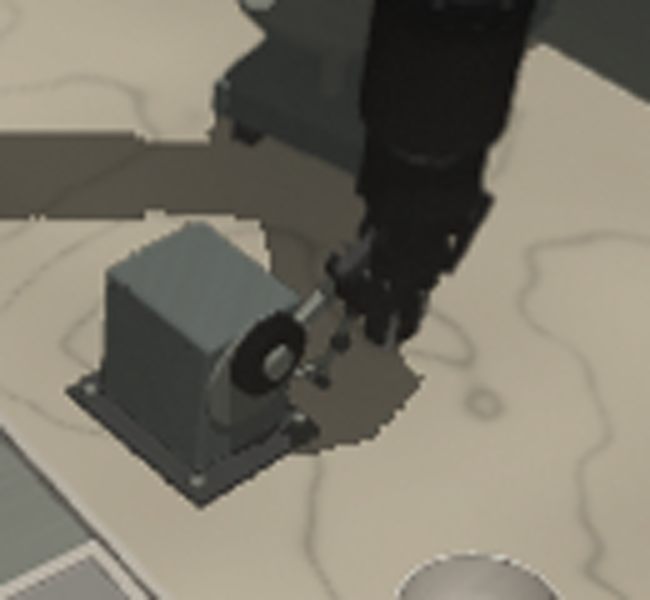

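The bar is held between the pads at 16.4 mm opening, against an 18 mm bar, with the dial still at home. I'll press along the arc: TCP z from 126.6 to about 61.5 for notch 3.

Call:
apply_moves([
  {"grip": 0.1, "slide": [0, 0.11, 0.3], "spin": 0},
  {"grip": 0.1, "slide": [0, 0.08, 0.3], "spin": 0},
  {"grip": 0.1, "slide": [0, 0.04, 0.3], "spin": 0},
  {"grip": 0.1, "slide": [0, 0.01, 0.3], "spin": 0},
])

```text
time_s: 8.77
ee_pos: [544.3, 345.9, 100.3]
orientation: [-0.094, -3.121, -0.055]
contact_force: [-5.8, -2.0, 9.8]
grip_width: 16.5
```

```bash
python3 -c "
from h import *; go((543,340,61.5))"
```

```text
t 8.77 pos [544.3 345.9 100.3] F [-5.8 -2.   9.8] grip 16.5 tool y deg 86.5 zaxis [-0.017  0.036 -0.999]
units [ 0.01 -0.24  1.29]
```

Call:
apply_moves([
  {"grip": 0.1, "slide": [0, 0, 0.35], "spin": 0},
  {"grip": 0.1, "slide": [0, -0.03, 0.35], "spin": 0},
  {"grip": 0.1, "slide": [0, -0.06, 0.35], "spin": 0},
])

```text
time_s: 9.02
ee_pos: [544.5, 346.2, 77.1]
orientation: [-0.088, -3.128, -0.06]
contact_force: [-5.4, 1.1, 8.0]
grip_width: 16.6
```

```bash
python3 -c "
from h import *; go((543,340,61.5))"
```

```text
t 9.02 pos [544.5 346.2  77.1] F [-5.4  1.1  8. ] grip 16.6 tool y deg 86.8 zaxis [-0.011  0.039 -0.999]
units [ 0.03 -0.23  0.51]
```

Call:
apply_moves([
  {"grip": 0.1, "slide": [0, -0.08, 0.25], "spin": 0},
  {"grip": 0.1, "slide": [0, -0.1, 0.2], "spin": 0},
  {"grip": 0.1, "slide": [0, -0.05, 0.1], "spin": 0},
])

```text
time_s: 9.27
ee_pos: [544.6, 344.7, 67.8]
orientation: [-0.081, -3.135, -0.074]
contact_force: [-6.1, -0.5, 9.4]
grip_width: 16.8
```

```bash
cat > m.py <<'E'
from h import *; go((543,340,61.5))
import sys
from bench import optics
t=sys.argv[1]
for n in ['side','scene','wrist']:
    f=optics.grab_frame(n); pickle.dump(f,open(f'pics/{n}{t}.pkl','wb'))
    im=f['pixels'][:,:,::-1]
    if n=='side': im=cv2.resize(im[200:320,140:260],None,fx=5,fy=5,interpolation=cv2.INTER_CUBIC)
    if n=='scene': im=cv2.resize(im[80:180,270:370],None,fx=6,fy=6,interpolation=cv2.INTER_CUBIC)
    cv2.imwrite(f'pics/{n}{t}.png',im)
E
python3 m.py 9
```

```text
t 9.27 pos [544.6 344.7  67.8] F [-6.1 -0.5  9.4] grip 16.8 tool y deg 87.0 zaxis [-0.003  0.047 -0.999]
units [ 0.04 -0.17  0.2 ]
```

View pics/side9.png

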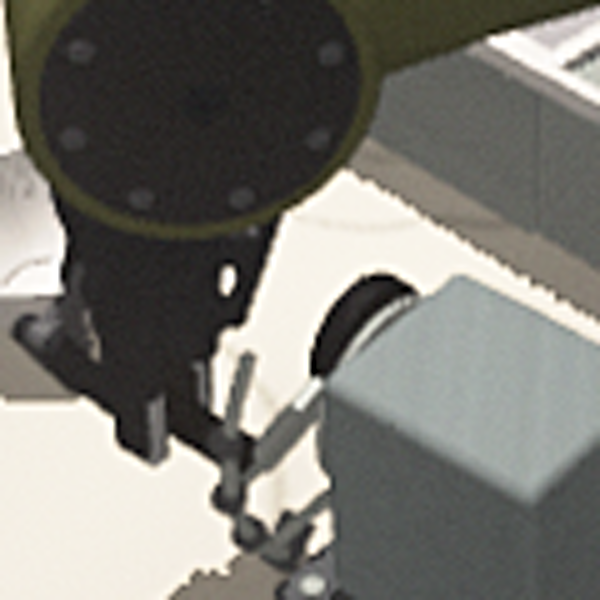

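View pics/scene9.png

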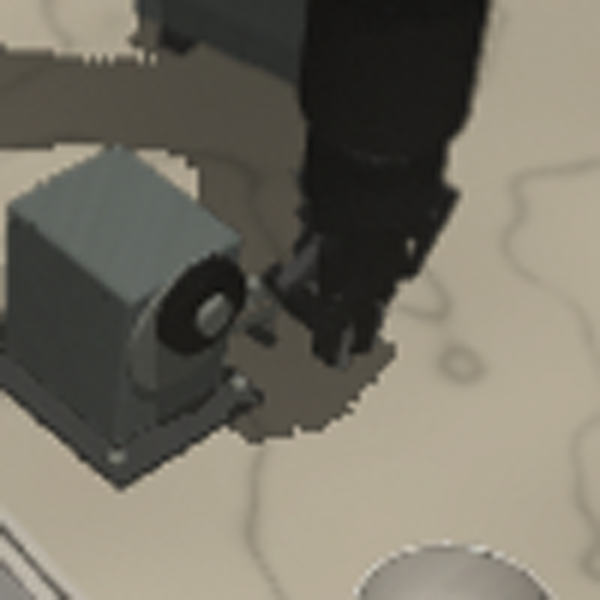

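View pics/wrist9.png

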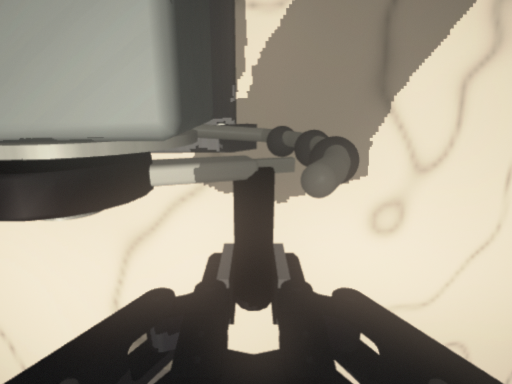

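The wrist view shows the handle from (253,170) to (253,305), still centred between the pads. I'll read its true height from the wrist depth, since the bar could slip in the pads.

```bash
cat > ang.py <<'E'
from h import *; import sys
f=pickle.load(open(f'pics/wrist{sys.argv[1]}.pkl','rb')); C=cloud(f); hsv=cv2.cvtColor(f['pixels'],cv2.COLOR_RGB2HSV)
z0=[]
for v in range(178,240,6):
    row=C[v,235:275]; ok=(row[:,2]>50)&(row[:,2]<140)&(hsv[v,235:275,2]<90)
    r=row[ok]; i=r[:,2]>np.nanmax(r[:,2])-3
    z0.append((r[:,0].mean(),r[:,1].mean(),np.nanpercentile(r[:,2],90)))
print(np.round(z0,1).tolist())
z=np.median(np.array(z0)[:,2])-9; y=np.median(np.array(z0)[:,1])
print('axis z',z,'dial from z',0.5-np.arcsin((z-110)/70),'y',y)
E
python3 ang.py 9
```

```text
[[495.8, 348.3, 102.3], [498.2, 345.9, 102.1], [500.7, 345.8, 102.1], [503.2, 345.6, 102.2], [505.7, 345.3, 102.3], [508.3, 345.1, 102.1], [510.9, 345.0, 102.2], [513.6, 344.9, 102.2], [516.4, 344.8, 101.8], [519.0, 344.4, 101.9], [521.8, 344.7, 102.0]]
axis z 93.12995857231495 dial from z 0.7433966992749174 y 345.1122084376309
```

The handle axis is really at z≈92, so the dial is about 0.76. The bar slipped about 7 mm up in the pads, so I'll grip harder before going on.

Call:
apply_moves([
  {"grip": 0, "slide": [0, 0, 0], "spin": 0},
  {"grip": 0, "slide": [0, -0.06, 0.2], "spin": 0},
  {"grip": 0, "slide": [0, -0.06, 0.2], "spin": 0},
  {"grip": 0, "slide": [0, -0.03, 0.1], "spin": 0},
], force=90)

```text
time_s: 9.75
ee_pos: [544.8, 344.3, 66.5]
orientation: [0.073, 3.137, 0.083]
contact_force: [-10.5, 0.6, 15.1]
grip_width: 15.2
```

```bash
python3 m.py 10; python3 ang.py 10
```

```text
t 9.75 pos [544.8 344.3  66.5] F [-10.5   0.6  15.1] grip 15.2 tool y deg 87.3 zaxis [ 0.004  0.053 -0.999]
units [ 0.05 -0.15  0.16]
[[495.6, 348.3, 101.0], [498.1, 345.4, 100.5], [500.5, 345.3, 100.5], [503.1, 345.2, 100.6], [505.6, 344.8, 100.6], [508.2, 344.7, 100.7], [510.8, 344.4, 101.0], [513.4, 344.3, 100.6], [516.2, 344.3, 100.6], [518.9, 344.2, 100.7], [521.7, 344.1, 100.8]]
axis z 91.64680367908576 dial from z 0.7652893626147206 y 344.706623311154
```

Gripping harder only adds turning friction, because the bar rotates in the pads. I'll ease the grip back to 35 N and command slightly larger steps.

Call:
apply_moves([
  {"grip": 0, "slide": [0, -0.03, 0.15], "spin": 0},
  {"grip": 0, "slide": [0, -0.06, 0.35], "spin": 0},
  {"grip": 0, "slide": [0, -0.06, 0.3], "spin": 0},
], force=35)

```text
time_s: 10.15
ee_pos: [545.0, 341.0, 55.8]
orientation: [0.067, 3.131, 0.082]
contact_force: [-12.9, -8.6, 22.4]
grip_width: 15.7
```

```bash
python3 m.py 11; python3 ang.py 11
```

```text
t 10.15 pos [545.  341.   55.8] F [-12.9  -8.6  22.4] grip 15.7 tool y deg 87.6 zaxis [ 0.01   0.052 -0.999]
units [ 0.06 -0.03 -0.19]
[[495.3, 345.5, 91.3], [497.6, 341.8, 91.8], [500.1, 341.7, 91.0], [502.6, 341.6, 91.2], [505.1, 341.5, 91.1], [507.7, 341.4, 91.4], [510.2, 341.1, 91.6], [513.0, 341.0, 90.8], [515.7, 340.9, 91.5], [518.3, 340.5, 91.5], [521.1, 340.4, 91.1]]
axis z 82.29624318631716 dial from z 0.9069039329285278 y 341.4070002659719
```

Call:
apply_moves([
  {"grip": 0, "slide": [0, 0, 0.05], "spin": 0},
  {"grip": 0, "slide": [0, 0, 0.05], "spin": 0},
], force=35)

```text
time_s: 10.47
ee_pos: [545.1, 342.3, 58.9]
orientation: [0.063, 3.128, 0.087]
contact_force: [-4.2, -2.4, 5.6]
grip_width: 15.4
```

```bash
python3 m.py 12; python3 ang.py 12
```

```text
t 10.47 pos [545.1 342.3  58.9] F [-4.2 -2.4  5.6] grip 15.4 tool y deg 87.7 zaxis [ 0.013  0.055 -0.998]
units [ 0.06 -0.07 -0.09]
[[495.3, 346.2, 94.1], [497.7, 342.8, 93.6], [500.1, 342.7, 93.8], [502.6, 342.6, 94.1], [505.2, 342.5, 93.7], [507.7, 342.2, 93.6], [510.4, 342.1, 93.5], [513.0, 342.1, 93.6], [515.7, 341.9, 93.6], [518.4, 341.5, 93.5], [521.1, 341.4, 94.0]]
axis z 84.64755639570441 dial from z 0.870603221217316 y 342.1745483637439
```

View pics/side12.png

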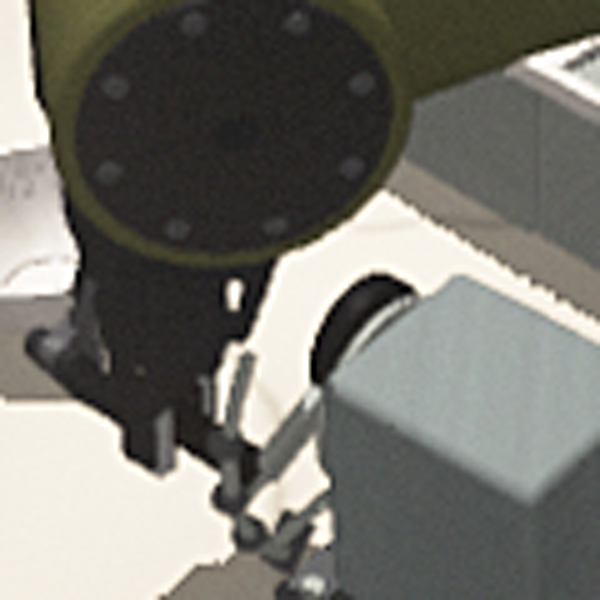

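View pics/wrist12.png

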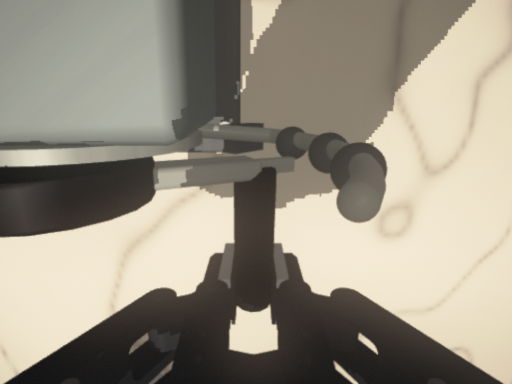

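Call:
apply_moves([
  {"grip": 0, "slide": [0, -0.05, 0.25], "spin": 0},
  {"grip": 0, "slide": [0, -0.03, 0.15], "spin": 0},
  {"grip": 0, "slide": [0, 0, 0.1], "spin": 0},
], force=35)

```text
time_s: 10.87
ee_pos: [545.2, 341.1, 56.2]
orientation: [0.057, 3.124, 0.085]
contact_force: [-10.4, -2.5, 16.0]
grip_width: 15.8
```

```bash
python3 m.py 13; python3 ang.py 13
```

```text
t 10.87 pos [545.2 341.1  56.2] F [-10.4  -2.5  16. ] grip 15.8 tool y deg 87.9 zaxis [ 0.017  0.054 -0.998]
units [ 0.07 -0.03 -0.18]
[[495.1, 345.3, 91.6], [497.5, 341.4, 91.7], [500.0, 341.4, 91.5], [502.5, 341.3, 91.4], [505.1, 341.2, 91.1], [507.7, 341.1, 91.2], [510.2, 341.0, 91.6], [512.8, 341.0, 91.0], [515.5, 340.8, 91.7], [518.2, 340.8, 91.3], [520.8, 340.7, 91.8]]
axis z 82.50630631773046 dial from z 0.9036385162595965 y 341.1410613083534
```

Call:
apply_moves([
  {"grip": 0, "slide": [0, -0.04, 0.28], "spin": 0},
  {"grip": 0, "slide": [0, -0.02, 0.2], "spin": 0},
  {"grip": 0, "slide": [0, 0, 0.18], "spin": 0},
], force=35)

```text
time_s: 11.27
ee_pos: [544.7, 337.3, 47.3]
orientation: [0.055, 3.123, 0.076]
contact_force: [-11.3, -9.9, 21.1]
grip_width: 15.7
```

```bash
python3 m.py 14; python3 ang.py 14;python3 -c "
from h import *; go()"
```

```text
t 11.27 pos [544.7 337.3  47.3] F [-11.3  -9.9  21.1] grip 15.7 tool y deg 88.0 zaxis [ 0.019  0.049 -0.999]
units [ 0.05  0.11 -0.47]
[[494.4, 342.3, 83.3], [496.2, 338.1, 87.3], [499.1, 337.6, 83.4], [501.5, 337.5, 83.5], [504.1, 337.5, 83.6], [506.6, 337.4, 83.8], [509.2, 337.3, 83.9], [511.8, 337.0, 83.3], [514.4, 336.9, 84.0], [517.1, 336.6, 83.8], [519.8, 336.5, 83.7]]
axis z 74.65063569238285 dial from z 1.029371443842924 y 337.37457127436016
t 11.42 pos [544.7 337.4  47.5] F [-10.4  -9.4  15.9] grip 15.3 tool y deg 88.0 zaxis [ 0.018  0.049 -0.999]
```

It went a little past notch 3, to about 1.04, well short of the end stop at 1.28. I'll ease it back gently.

Call:
apply_moves([
  {"grip": 0, "slide": [0, 0.03, 0.03], "spin": 0},
  {"grip": 0, "slide": [0, 0.03, 0.05], "spin": 0},
], force=35)

```text
time_s: 11.58
ee_pos: [544.8, 338.5, 49.5]
orientation: [0.057, 3.122, 0.076]
contact_force: [-4.6, -6.9, 5.3]
grip_width: 15.7
```

```bash
python3 m.py 15; python3 ang.py 15;python3 -c "
from h import *; go()"
```

```text
t 11.58 pos [544.8 338.5  49.5] F [-4.6 -6.9  5.3] grip 15.7 tool y deg 87.9 zaxis [ 0.019  0.049 -0.999]
units [ 0.05  0.07 -0.4 ]
[[494.5, 343.3, 85.3], [496.3, 338.9, 88.4], [499.1, 338.8, 85.6], [501.7, 338.7, 85.5], [504.2, 338.6, 85.6], [506.8, 338.5, 85.4], [509.2, 338.2, 85.5], [511.9, 338.2, 85.5], [514.5, 338.1, 85.5], [517.2, 337.8, 85.6], [519.9, 337.6, 85.5]]
axis z 76.50656854512314 dial from z 0.9989201391548687 y 338.54855877035976
t 11.73 pos [544.8 338.4  49.4] F [-5.2 -5.5  8.2] grip 15.4 tool y deg 87.9 zaxis [ 0.019  0.048 -0.999]
```

Call:
apply_moves([
  {"grip": 0, "slide": [0, 0.04, -0.02], "spin": 0},
  {"grip": 0, "slide": [0, 0.02, 0.04], "spin": 0},
], force=35)

```text
time_s: 11.9
ee_pos: [544.7, 339.0, 50.4]
orientation: [0.06, 3.122, 0.074]
contact_force: [-3.1, -7.2, 4.4]
grip_width: 15.5
```

```bash
python3 m.py 16; python3 ang.py 16;python3 -c "
from h import *; go()"
```

```text
t 11.9 pos [544.7 339.   50.4] F [-3.1 -7.2  4.4] grip 15.5 tool y deg 87.8 zaxis [ 0.019  0.047 -0.999]
units [ 0.05  0.05 -0.37]
[[494.6, 343.9, 86.1], [496.5, 339.5, 89.0], [499.2, 339.7, 86.3], [501.7, 339.3, 86.5], [504.2, 339.2, 85.8], [506.8, 339.1, 86.6], [509.3, 338.8, 86.3], [511.9, 338.8, 86.3], [514.5, 338.3, 86.2], [517.1, 338.3, 86.2], [520.0, 338.2, 85.9]]
axis z 77.26963943456138 dial from z 0.9865472107851893 y 339.11981230663196
t 12.05 pos [544.8 338.9  50.2] F [-3.4 -6.   5.2] grip 15.4 tool y deg 87.8 zaxis [ 0.019  0.047 -0.999]
```

Call:
apply_moves([
  {"grip": 0, "slide": [0, 0.04, -0.08], "spin": 0},
  {"grip": 0, "slide": [0, 0.03, 0.02], "spin": 0},
  {"grip": 0, "slide": [0, 0.02, 0.05], "spin": 0},
], force=35)

```text
time_s: 12.3
ee_pos: [544.7, 338.7, 50.0]
orientation: [0.064, 3.125, 0.067]
contact_force: [-4.4, -9.0, 5.9]
grip_width: 15.6
```

```bash
python3 m.py 17; python3 ang.py 17;python3 -c "
from h import *; go()"
```

```text
t 12.3 pos [544.7 338.7  50. ] F [-4.4 -9.   5.9] grip 15.6 tool y deg 87.7 zaxis [ 0.016  0.042 -0.999]
units [ 0.05  0.06 -0.38]
[[494.6, 343.8, 86.3], [496.5, 339.6, 88.3], [499.2, 339.5, 86.0], [501.7, 339.4, 86.0], [504.2, 339.3, 86.0], [506.7, 339.0, 86.0], [509.4, 338.9, 85.9], [512.0, 338.6, 85.6], [514.6, 338.5, 85.9], [517.2, 338.3, 86.1], [520.0, 338.2, 86.1]]
axis z 76.99570027545892 dial from z 0.9909796006505982 y 338.98233941474973
t 12.45 pos [544.7 338.7  50. ] F [-2.  -9.   2.6] grip 15.5 tool y deg 87.7 zaxis [ 0.016  0.042 -0.999]
```

View pics/wrist17.png

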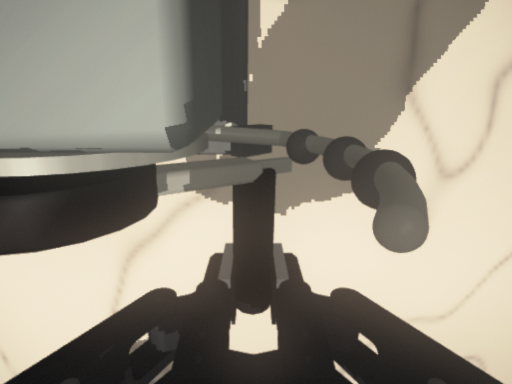

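View pics/side17.png

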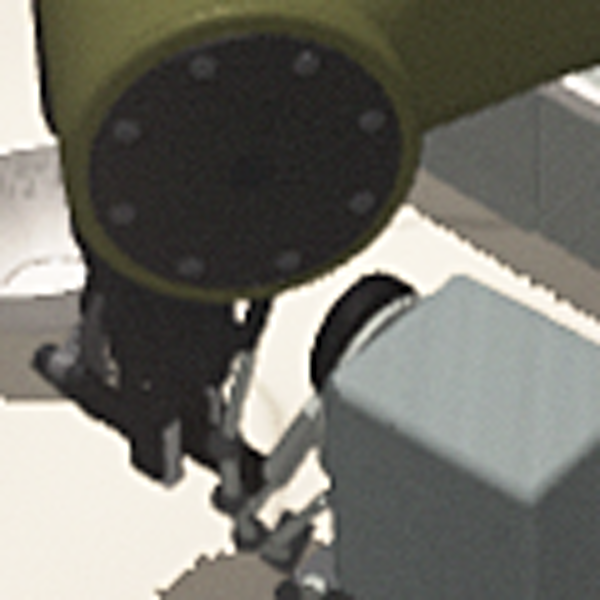

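The wrist view shows the balls at (385,178), (345,158) and (302,146) for notches 1 to 3. I'll calibrate the crank angle against them.

```bash
python3 - <<'E'
from h import *
f=pickle.load(open('pics/wrist17.pkl','rb')); C=cloud(f)
for u,v in ((385,178),(345,158),(302,146)):
    w=C[v-6:v+7,u-6:u+7].reshape(-1,3); print((u,v),np.nanmedian(w,0).round(1), w[np.nanargmax(w[:,2])].round(1))
print('arm',[C[v,u].round(0).tolist() for u,v in ((175,178),(200,174),(225,170),(250,166),(275,164),(288,163))])
E
```

```text
(385, 178) [480.9 362.8 142.2] [480.2 360.1 149.5]
(345, 158) [483.8 367.3 105.7] [483.6 367.1 111.3]
(302, 146) [483.9 359.5  77.3] [483.6 361.4  80. ]
arm [[489.0, 313.0, 102.0], [489.0, 321.0, 96.0], [489.0, 329.0, 92.0], [489.0, 338.0, 87.0], [491.0, 349.0, 74.0], [492.0, 355.0, 71.0]]
```

The ball-based arm slope (0.49–0.54 rad below level) agrees with the height estimate, so the dial is about 1.0. I'll ease up about 3 mm more to centre it in notch 3.

Call:
apply_moves([
  {"grip": 0, "slide": [0, 0.06, -0.15], "spin": 0},
  {"grip": 0, "slide": [0, 0.04, -0.05], "spin": 0},
  {"grip": 0, "slide": [0, 0.03, 0.03], "spin": 0},
], force=35)

```text
time_s: 12.7
ee_pos: [544.7, 341.9, 58.0]
orientation: [0.065, 3.125, 0.065]
contact_force: [-4.4, -8.2, 6.0]
grip_width: 15.7
```

```bash
python3 m.py 18; python3 ang.py 18;python3 -c "
from h import *; go()"
```

```text
t 12.7 pos [544.7 341.9  58. ] F [-4.4 -8.2  6. ] grip 15.7 tool y deg 87.6 zaxis [ 0.016  0.041 -0.999]
units [ 0.05 -0.06 -0.12]
[[494.9, 346.5, 92.8], [497.2, 342.9, 92.7], [499.7, 342.8, 92.7], [502.2, 342.6, 92.8], [504.6, 342.7, 93.1], [507.2, 342.2, 93.2], [509.8, 342.2, 93.0], [512.4, 341.8, 93.2], [515.2, 341.7, 92.6], [517.8, 341.6, 93.3], [520.7, 341.5, 93.0]]
axis z 83.95983532791604 dial from z 0.8811652593111672 y 342.24553620582446
t 12.85 pos [544.8 341.8  58. ] F [-4.3 -5.3  8. ] grip 15.2 tool y deg 87.6 zaxis [ 0.016  0.041 -0.999]
```

Call:
apply_moves([
  {"grip": 0, "slide": [0, -0.04, 0.25], "spin": 0},
  {"grip": 0, "slide": [0, -0.03, 0.18], "spin": 0},
  {"grip": 0, "slide": [0, -0.02, 0.12], "spin": 0},
], force=35)

```text
time_s: 13.1
ee_pos: [544.9, 339.9, 54.4]
orientation: [0.06, 3.12, 0.061]
contact_force: [-12.1, -1.1, 16.4]
grip_width: 15.5
```

```bash
python3 m.py 19; python3 ang.py 19;python3 -c "
from h import *; go()"
```

```text
t 13.1 pos [544.9 339.9  54.4] F [-12.1  -1.1  16.4] grip 15.5 tool y deg 87.8 zaxis [ 0.021  0.039 -0.999]
units [ 0.06  0.01 -0.24]
[[494.8, 345.2, 90.0], [497.0, 341.0, 89.8], [499.5, 340.9, 89.6], [502.0, 340.8, 89.7], [504.6, 340.7, 89.6], [507.2, 340.6, 89.7], [509.8, 340.3, 89.5], [512.4, 340.2, 89.9], [515.1, 340.1, 89.9], [517.8, 340.0, 89.7], [520.5, 339.9, 89.3]]
axis z 80.6873016700561 dial from z 0.9320715044832855 y 340.64022842502226
t 13.25 pos [544.9 340.1  54.6] F [-12.6  -2.7  18.5] grip 15.4 tool y deg 87.8 zaxis [ 0.021  0.039 -0.999]
```

The dial is at about 0.95 now. Before handing in, I'll check that it stays there under the held target, that the guard is still shut and that the bystanders haven't moved.

```bash
python3 m.py 20; python3 m.py 21; python3 m.py 22; python3 m.py 23; python3 ang.py 20|tail -1; python3 ang.py 23|tail -1; python3 - <<'E'
from h import *; go()
f=pickle.load(open('pics/wrist23.pkl','rb')); C=cloud(f)
p=C[160:182,165:250].reshape(-1,3); p=p[(abs(p[:,0]-489.5)<3)&(p[:,2]<112)&(p[:,2]>70)&(p[:,1]>300)]
u=np.polyfit(p[:,1],p[:,2],1); print('arm slope dial',0.5-np.arctan(u[0]),len(p))
g=pickle.load(open('pics/side23.pkl','rb')); cv2.imwrite('pics/sidefin.png',g['pixels'][:,:,::-1])
a=pickle.load(open('pics/scene0.pkl','rb')); b=pickle.load(open('pics/scene23.pkl','rb'))
cv2.imwrite('pics/scenefin.png',b['pixels'][:,:,::-1])
d=cv2.absdiff(a['pixels'],b['pixels']).max(2)
for n,(u,v) in dict(canister=(146,225),bowl=(345,187),scraper=(205,298),weight=(275,268)).items(): print(n,d[v-15:v+15,u-15:u+15].mean().round(1))
E
```

```text
t 13.25 pos [544.9 340.1  54.6] F [-12.6  -2.7  18.5] grip 15.4 tool y deg 87.8 zaxis [ 0.021  0.039 -0.999]
units [ 0.06  0.   -0.23]
t 13.4 pos [544.9 340.1  54.6] F [-11.9  -3.4  17.7] grip 15.7 tool y deg 87.8 zaxis [ 0.021  0.039 -0.999]
units [ 0.06  0.   -0.23]
t 13.55 pos [544.9 340.1  54.6] F [-12.6  -2.8  18.1] grip 15.4 tool y deg 87.8 zaxis [ 0.021  0.039 -0.999]
units [ 0.06  0.   -0.23]
t 13.7 pos [544.9 340.1  54.6] F [-12.6  -3.2  18.1] grip 15.8 tool y deg 87.8 zaxis [ 0.021  0.039 -0.999]
units [ 0.06  0.   -0.23]
axis z 80.82003899677086 dial from z 0.9299843595671102 y 340.64125832690803
axis z 80.74197831465034 dial from z 0.9312115331593009 y 340.63993432298423
t 13.85 pos [544.9 340.1  54.6] F [-12.5  -2.3  18.1] grip 15.6 tool y deg 87.8 zaxis [ 0.021  0.039 -0.999]
arm slope dial 0.8756990252772007 1622
canister 1.0
bowl 2.0
scraper 1.7
weight 1.8
```

View pics/sidefin.png

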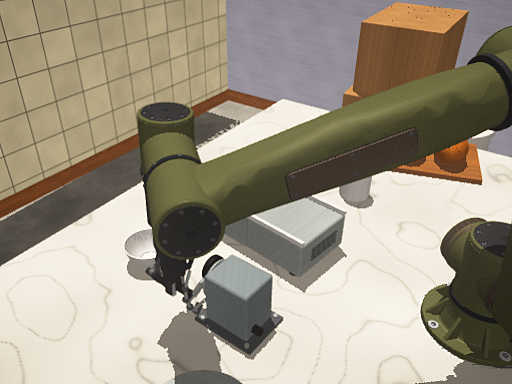

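View pics/scenefin.png

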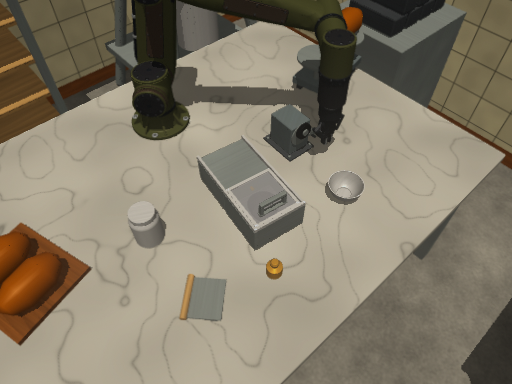

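```bash
python3 - <<'E'
from h import *
for k in (9,12,14,17,19,23):
    f=pickle.load(open(f'pics/wrist{k}.pkl','rb')); C=cloud(f)
    V=f['pixels'].max(2)
    p=C[155:190,160:295][V[155:190,160:295]>75]; p=p[(abs(p[:,0]-489.5)<4)&(p[:,2]<108)&(p[:,2]>62)&(p[:,1]>314)&(p[:,1]<337)]
    # upper envelope per y bin
    yb=np.arange(314,337,2); e=[(y+1,np.percentile(p[(p[:,1]>=y)&(p[:,1]<y+2),2],85)) for y in yb if ((p[:,1]>=y)&(p[:,1]<y+2)).sum()>4]
    e=np.array(e); s=np.polyfit(e[:,0],e[:,1],1)[0]; print(k,'slope dial',round(0.5-np.arctan(s),3),len(e), e[::3].round(0).tolist())
E
```

```text
9 slope dial 0.662 12 [[315.0, 108.0], [321.0, 108.0], [327.0, 107.0], [333.0, 105.0]]
12 slope dial 0.884 12 [[315.0, 105.0], [321.0, 103.0], [327.0, 101.0], [333.0, 98.0]]
14 slope dial 1.045 12 [[315.0, 99.0], [321.0, 95.0], [327.0, 92.0], [333.0, 88.0]]
17 slope dial 1.004 12 [[315.0, 100.0], [321.0, 97.0], [327.0, 94.0], [333.0, 90.0]]
19 slope dial 0.947 12 [[315.0, 103.0], [321.0, 100.0], [327.0, 97.0], [333.0, 94.0]]
23 slope dial 0.943 12 [[315.0, 103.0], [321.0, 100.0], [327.0, 97.0], [333.0, 94.0]]
```

The arm's slope gives a dial of 0.944 and the height, corrected at home, gives about 0.95. Both are steady under the held target, so I'm handing in.

```bash
python3 -c "
from bench import hand_in; print(hand_in())
from h import *; go()"
```

```text
the job is handed in; nothing more can be done
None
the job is handed in; nothing more can be done
```

The guard is shut, and I handed the job in at about 14 s with the gripper holding the crank handle in the third notch.

**Guard:** I pushed it along until it stopped against 30–36 N, backed off, and only then went to the dial. The closing scene picture shows it still shut. My first push slid over the bar and moved the guard only about 45 mm. The shut fingertips measured about 3 mm behind the TCP, not 17 mm ahead as stated, so I pushed again lower down.

**Dial:** I pressed it down along its arc, past notches 1 and 2. It did not go down smoothly:
- The bar slipped about 7 mm in the pads early in the press.
- The dial went past notch 3 to about 1.04 rad, short of the 1.28 end stop. It then sprang back to about 0.90 rad, and I pressed it down again to the notch.

**Last checks:**
- **Angle:** it read 0.944 rad from the crank arm's slope and about 0.95 from the handle's height, corrected by about 1.3 mm from the reading at home. Uncorrected, the height gives 0.93. A first, rougher slope fit gave 0.876; I discarded it because it had picked up other parts. Notch 3 is at 0.96.
- **Hold:** the TCP did not move for the last 0.6 s. The vertical force was about 18 N, more than the dial alone should need. I put the extra down to the bar turning against the pads, but did not confirm that.
- **Bystanders:** in the scene picture, the canister, bowl, scraper and weight look unchanged from the start.

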